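# Fill the empty bays of the battery charger

### The job

Put the two loose battery packs on charge in the two empty bays of the charger: contact end first under the hood against the sprung contact, then the heel down behind the front sill, so that each pack lies flat and fully home. Do not disturb the packs already charging, nor the speaker, the mouse and the microphone.

Things in the scene. Friction and masses are not known exactly. Their poses are not given: they have to be found in the camera images.
- charger: Gang charger: a flat grey deck 156 x 290 mm, 18 mm high, fixed. Origin under its middle; x from front to rear edge. Four bays (bay_1 to bay_4) side by side, all turned like the charger, at y = -99, -33, +33 and +99 mm. Place and yaw vary.
- bay_1: One of four identical charging bays. x points from front sill to hood. Origin on the deck (18 mm above the table) under the bay's middle. A 3 mm pan, 136 x 62 mm, carries a rib 28 mm wide whose top, 10 mm above the origin, is the bay floor. Heights in the bay are given over this floor. Empty, the black floor shows. Which bays are empty varies.
- bay_2: A bay like bay_1. Front of every bay: a light grey sill, inner face at x = -36 mm, outer at -42, 8 mm high over the bay floor, with cheeks of the same height back to x = -26 mm, 42 mm apart. From x = -26 to +8 mm the sides are open for fingers, down to the pan (7 mm below the bay floor).
- bay_3: A bay like bay_1. Rear of every bay: two side walls, x = +18 to +60 mm, 42 mm apart, with flared lead-ins in front (from x = +8 mm), joined by a hood from x = +29 to +60 mm, its underside 28 mm and top 33 mm over the bay floor. The hood overlaps a seated pack by 5 mm.
- bay_4: A bay like bay_1. With the hood in the way no pack can go straight down: it enters nose down (10 to 20 deg), contact end under the hood, pushes back the sprung contact until its heel clears the sill, and then the heel is lowered; let go, the spring slides it back against the sill.
- floor_1 (a point): Point on the floor of bay_1, 10 mm above that bay's origin, same axes. A seated pack lies flat on the floor, heel against the sill: its origin is then 1 mm to -x of this point.
- floor_2 (a point): Point on the floor of bay_2, 10 mm above that bay's origin, same axes. A seated pack lies flat on the floor, heel against the sill: its origin is then 1 mm to -x of this point.
- floor_3 (a point): Point on the floor of bay_3, 10 mm above that bay's origin, same axes. A seated pack lies flat on the floor, heel against the sill: its origin is then 1 mm to -x of this point.
- floor_4 (a point): Point on the floor of bay_4, 10 mm above that bay's origin, same axes. A seated pack lies flat on the floor, heel against the sill: its origin is then 1 mm to -x of this point.
- contact_1 (a joint): Sprung contact block of bay_1, black with brass strips, under the hood. 0 = at rest, face at x = +27 mm of the bay; grows as it is pushed towards the rear, to 0.018 m. A seated pack holds it at 0.007; in an empty bay it reads 0. Spring: 2.1 N at rest plus 0.3 N per mm. Face from 3 to 26 mm over the bay floor.
- contact_2 (a joint): Sprung contact block of bay_2, black with brass strips, under the hood. 0 = at rest, face at x = +27 mm of the bay; grows as it is pushed towards the rear, to 0.018 m. A seated pack holds it at 0.007; in an empty bay it reads 0. Spring: 2.1 N at rest plus 0.3 N per mm. Face from 3 to 26 mm over the bay floor.
- contact_3 (a joint): Sprung contact block of bay_3, black with brass strips, under the hood. 0 = at rest, face at x = +27 mm of the bay; grows as it is pushed towards the rear, to 0.018 m. A seated pack holds it at 0.007; in an empty bay it reads 0. Spring: 2.1 N at rest plus 0.3 N per mm. Face from 3 to 26 mm over the bay floor.
- contact_4 (a joint): Sprung contact block of bay_4, black with brass strips, under the hood. 0 = at rest, face at x = +27 mm of the bay; grows as it is pushed towards the rear, to 0.018 m. A seated pack holds it at 0.007; in an empty bay it reads 0. Spring: 2.1 N at rest plus 0.3 N per mm. Face from 3 to 26 mm over the bay floor.
- pack_1: One of four identical battery packs, 70 x 38 x 24 mm (x, y, z), about 110 g (varies), dark grey with a blue field on top. Origin: middle of the underside. +x is the contact end (nose), a light grey cap with three brass strips on the end and top; -x is the heel, with thumb ribs on top.
- pack_2: A pack like pack_1. Two of the four packs are in bays, charging; the other two lie flat on the table to the robot's right, contact end pointing away from the robot within about 40 deg.
- pack_3: A pack like pack_1, same shape, size and frame.
- pack_4: A pack like pack_1, same shape, size and frame.
- pack_1_nose (a point): Middle of the lower edge of pack_1's contact end (35 mm to +x of its origin).
- pack_2_nose (a point): Middle of the lower edge of pack_2's contact end (35 mm to +x of its origin).
- pack_3_nose (a point): Middle of the lower edge of pack_3's contact end (35 mm to +x of its origin).
- pack_4_nose (a point): Middle of the lower edge of pack_4's contact end (35 mm to +x of its origin).
- speaker: Bystander: white puck speaker, 68 mm across, 33 mm high, loose. Origin under its middle.
- mouse: Bystander: black computer mouse, 100 x 58 x 30 mm, loose. Origin under its middle.
- microphone: Bystander: wireless table microphone with a short bent neck, 110 x 75 mm, 86 mm high, loose. Origin under its middle.

How it is judged:
By the outcome, as a careful person would: the job done as asked, in the order asked, and still so for the second after the job is handed in, with the robot touching nothing.
It also fails if it takes over 61 s, if anything falls off the work surface, if the arm or the gripper's body presses on something with over 40 N, if the wrist force passes 120 N, or if a joint passes its speed limit or range.

### The arm

A 6-joint arm with a two-finger parallel gripper is mounted at the origin on the work surface. World frame = base frame: x ahead of the robot, y to its left, z up, the work surface at z = 0. Lengths are in m, angles in rad, forces in N, time in s.
With the tool pointing down it reaches from about 0.3 to 0.875 m from the base axis. Payload 6.4 kg.
Tool frame: the origin (TCP) lies midway between the tips of the shut fingers; the grasp point (between the pads) lies 19 mm behind it; z points along the fingers, x is the direction in which the jaws open and shut, and the axes are right-handed (so a half turn about z gives the same grasp; the last joint's range is limited). The gripper opens to 88 mm and grips with 3 to 60 N. Pads are 18 mm wide; open, the fingers measure 123 mm over their backs; the gripper's body (75 mm by 187 mm) begins 45 mm behind the grasp point.
Start: joints at [1.013, 0.181, 1.607, -0, 1.354, -0.206], TCP at [0.198, 0.54, 0.239] pointing down, gripper open.
Joint ranges: [-2.99, 2.99], [-0.89, 2.07], [0.3, 2.58], [-1.14, 4.28], [0, 2.63], [-3.12, 3.12]. Speed limits (rad/s): [2.57, 2.57, 3.01, 3.14, 3.14, 3.14].

### API

Orientations are given as [roll, pitch, yaw] about the fixed x, y, z axes, in that order (R = Rz(yaw) Ry(pitch) Rx(roll)).
In Python, from workcell import bot gives the robot as it stands.
- The arm moves only by the shell command python3 -m inch 'ROWS' [OPENING] [FORCE]. ROWS is JSON, a list of rows, each an object of numbers: "dx", "dy", "dz": the shift along the tool's x, y, z in mm; "twist": the turn about the tool's z in degrees. In form: [{"dx": .., "dy": .., "dz": .., "twist": ..}, ...]. A call has 1 to 12 rows; each row shifts and turns the commanded pose from where the row before left it, along the tool's axes as they then stand; what a row does not reach is not made up. A row lasts 1/12 s, in which the tool goes at most 41.7 mm and 7.16 degrees, less where a joint would pass 70% of its speed; a pose out of reach is approached as far as the arm can. A call with a gripper value outside its range is refused whole. OPENING is the finger opening in mm, from 0 to 88.1, set as the call begins (- or left out, the last holds). The fingers move at their own pace and stop on an object; FORCE is the grip in N (left out, the last holds). Time passes only in rows, so rows that do not move let the fingers close. It gives the time, the measured TCP pose, the force and the opening at its end, in the units of the state.
- bot.get_state(): the state, without advancing time (a new reading comes with each control period).
- bot.camera(name): name is "side" or "top" or "wrist"; returns the picture (420x560x3 uint8, red, green, blue); there is no depth.
- bot.camera_model(name): a dict with "fx", "fy", "cx", "cy" (pixels), "camera_from_world" (4x4, takes a point from world to camera coordinates); the wrist camera has in their place "T_tool_cam" (4x4, takes a point from camera to tool coordinates, whose origin is the TCP and whose axes are the tool frame's). Camera axes: x right, y down, z forward; pixel columns grow to the right and rows downward; lengths in m; the calibration is good to about 2 mm. A picture is of the moment at which its call begins: read the wrist's pose just before it. camera_model takes no time and is no camera call.
- bot.close_job(): hands the job in, once; it reports no verdict.
The state is a dict: "t": time; "qpos": joint angles; "qvel": joint speeds; "effort": joint torques, N m; "ee_pos": TCP position; "ee_rot": TCP orientation; "contact_force": force on the tool from outside, world axes, zero at the start; "moment": the same for the moment, N m; "grip_width": finger opening in m.
Only numpy, scipy, OpenCV 4.12 (cv2) and the standard library are available. Lean on these libraries where they do the work, as an engineer would, in place of code of your own. Each camera call takes 0.05 s, during which the arm holds its last target.

## Working session

There is one attempt and no reset: what is moved stays moved. The work goes in short steps, Python scripts to look and compute and a shell command to move; the robot and the scene stay as the last step left them, time stands still between calls to the robot, and variables do not carry over. Pictures are saved under pics/ and viewed, and the job is handed in when it is done.

```bash
ls; mkdir -p pics
python3 - <<'E'
from workcell import bot
import cv2
s=bot.get_state();print(s)
for n in ("top","side","wrist"):
    im=bot.camera(n);cv2.imwrite(f"pics/{n}0.png",im[:,:,::-1])
    m=bot.camera_model(n);print(n,m)
E
```

```text
pics
{'t': 0.0, 'qpos': array([ 1.01272443e+00,  1.81519559e-01,  1.60799090e+00, -2.00577825e-05,
        1.35375445e+00, -2.06324743e-01]), 'qvel': array([ 5.41788208e-04,  1.91109855e-04, -1.16393568e-05, -8.99152736e-04,
       -1.39452661e-04, -1.76503837e-03]), 'effort': array([ 1.01467009e-03, -4.33871090e+01, -3.41849685e+01,  7.03086751e-02,
        3.85375251e-02, -1.17737568e-04]), 'ee_pos': array([0.19783264, 0.53934482, 0.23783046]), 'ee_rot': array([-3.14126923e+00,  1.64079489e-03,  1.21905377e+00]), 'contact_force': array([0.15181488, 0.06876601, 0.23460502]), 'moment': array([ 0.0226709 , -0.03557535,  0.00013663]), 'grip_width': 0.0883959817340408}
top {'fx': 404.6526872665422, 'fy': 404.6526872665422, 'cx': 274.43520243024693, 'cy': 213.6859486211272, 'camera_from_world': array([[-0.00481692, -0.99987644, -0.01496367,  0.03709257],
       [-0.99527935,  0.00624419, -0.09685051,  0.5670908 ],
       [ 0.09693198,  0.01442651, -0.99518645,  1.15062278],
       [ 0.        ,  0.        ,  0.        ,  1.        ]])}
side {'fx': 509.6548440259573, 'fy': 509.6548440259573, 'cx': 281.16460471884466, 'cy': 209.61347554554828, 'camera_from_world': array([[ 0.96916272, -0.24623827,  0.00950427, -0.52837802],
       [-0.12277687, -0.51595638, -0.84777052,  0.1240279 ],
       [ 0.21365733,  0.82046068, -0.53027805,  1.31080994],
       [ 0.        ,  0.        ,  0.        ,  1.        ]])}
wrist {'fx': 300.1884295924851, 'fy': 300.1884295924851, 'cx': 284.8098119537488, 'cy': 208.08829222789785, 'T_tool_cam': array([[ 9.99999906e-01, -4.32720922e-04, -4.01065857e-05,
         8.09241307e-05],
       [ 4.25514064e-04,  9.56221632e-01,  2.92643143e-01,
        -7.59718185e-02],
       [-8.82820259e-05, -2.92643132e-01,  9.56221726e-01,
        -1.45948909e-01],
       [ 0.00000000e+00,  0.00000000e+00,  0.00000000e+00,
         1.00000000e+00]])}
```

View pics/top0.png

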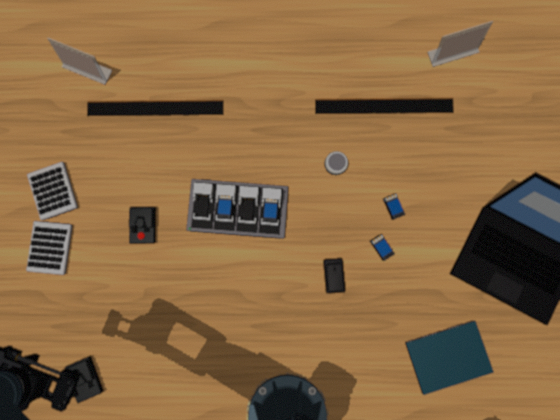

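View pics/side0.png

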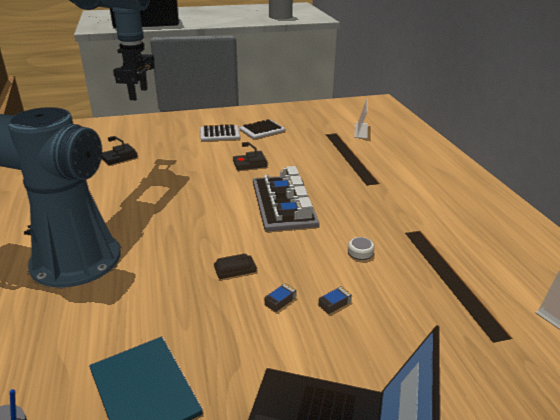

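View pics/wrist0.png

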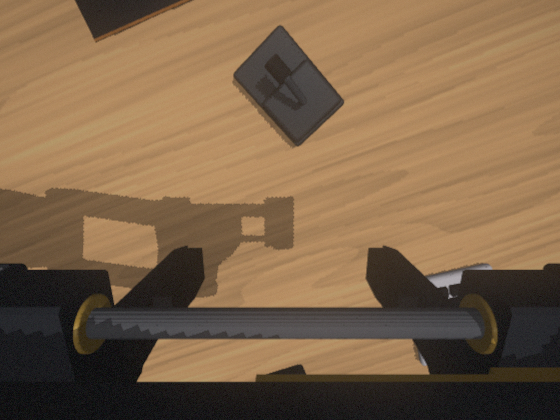

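The top view shows the charger centred at about (238,209). The bays appear from left to right as bay_4 (black, empty), bay_3 (blue), bay_2 (black, empty) and bay_1 (blue). The loose packs are at about (395,206) and (382,247), the speaker at (336,163), the mouse at (334,275) and the microphone at (143,225). Next I'll measure coarse positions.

```bash
cat > h.py <<'E'
import numpy as np, cv2
from workcell import bot
from scipy.spatial.transform import Rotation as Rn
def cam(n,s=None):
    m=bot.camera_model(n)
    K=np.array([[m['fx'],0,m['cx']],[0,m['fy'],m['cy']],[0,0,1]])
    if n=='wrist':
        s=s or bot.get_state()
        T=np.eye(4);T[:3,:3]=Rn.from_euler('xyz',s['ee_rot']).as_matrix();T[:3,3]=s['ee_pos']
        E=np.linalg.inv(T@m['T_tool_cam'])
    else: E=m['camera_from_world']
    return K,E
def p2w(KE,px,z):
    K,E=KE; px=np.atleast_2d(px).astype(float)
    d=np.c_[px,np.ones(len(px))]@np.linalg.inv(K).T@E[:3,:3]
    c=-E[:3,:3].T@E[:3,3]
    return c+d*((z-c[2])/d[:,2:3])
def w2p(KE,P):
    K,E=KE; P=np.atleast_2d(P); q=(P@E[:3,:3].T+E[:3,3])@K.T
    return q[:,:2]/q[:,2:]
E
python3 - <<'E'
from h import *
K=cam('top')
for n,p,z in [('charger',(238,209),.018),('packA',(395,206),.024),('packB',(382,247),.024),('spk',(336,163),.03),('mouse',(334,275),.03),('mic',(143,225),.03),('chcorn_fl',(188,234),.018),('fr',(284,237),.018),('rr',(288,186),.018),('rl',(192,181),.018)]:
    print(n,p2w(K,p,z).round(3))
im=cv2.imread('pics/top0.png')
c=im[170:290,180:420]
cv2.imwrite('pics/topz.png',cv2.resize(im[170:250,180:300],None,fx=6,fy=6,interpolation=cv2.INTER_CUBIC))
cv2.imwrite('pics/topz2.png',cv2.resize(im[180:270,350:430],None,fx=6,fy=6,interpolation=cv2.INTER_CUBIC))
E
```

```text
charger [[0.583 0.141 0.018]]
packA [[ 0.588 -0.317  0.024]]
packB [[ 0.469 -0.276  0.024]]
spk [[ 0.715 -0.148  0.03 ]]
mouse [[ 0.39  -0.136  0.03 ]]
mic [[0.536 0.417 0.03 ]]
chcorn_fl [[0.51  0.288 0.018]]
fr [[0.5   0.006 0.018]]
rr [[ 0.65  -0.006  0.018]]
rl [[0.667 0.278 0.018]]
```

View pics/topz.png

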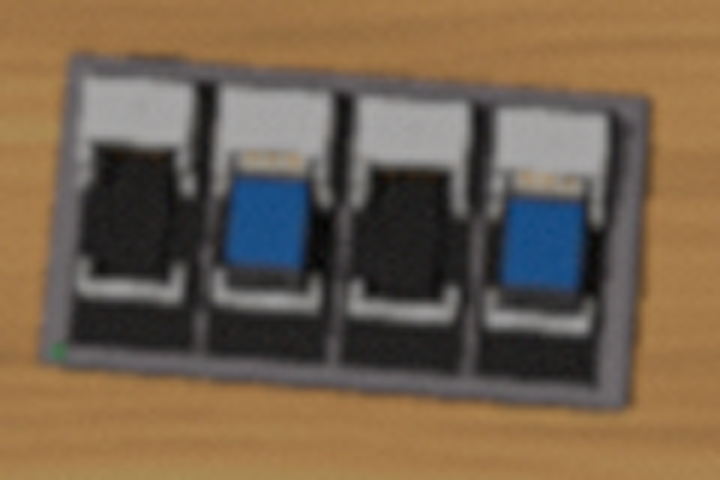

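View pics/topz2.png

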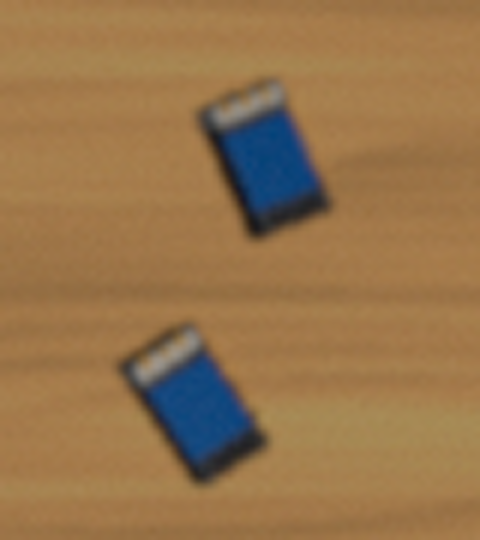

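```bash
python3 - <<'E'
from h import *
from scipy.optimize import least_squares
def o(p): return (np.array(p,float)+.5)/6-.5
K=cam('top')
def fit(px,z,body):
    W=p2w(K,px,z)[:,:2]; body=np.array(body)
    f=lambda q:(body@np.array([[np.cos(q[2]),np.sin(q[2])],[-np.sin(q[2]),np.cos(q[2])]])+q[:2]-W).ravel()
    r=least_squares(f,[*W.mean(0),0]);print(r.x[:2].round(4),np.degrees(r.x[2]).round(2),'res',(f(r.x)*1e3).round(1))
fit(o([(75,58),(648,98),(628,408),(42,365)])+[180,170],.018,[(.078,.145),(.078,-.145),(-.078,-.145),(-.078,.145)])
b=[(.035,.019),(.035,-.019),(-.035,-.019),(-.035,.019)]
fit(o([(200,112),(280,80),(328,208),(255,237)])+[350,180],.024,b)
fit(o([(122,365),(192,325),(265,440),(202,482)])+[350,180],.024,b)
E
python3 -m inch '[{"dx":-12,"dy":28},{"dx":-12,"dy":28},{"dx":-12,"dy":28},{"dx":-12,"dy":28},{"dx":-12,"dy":28},{"dx":-12,"dy":28},{"dx":-12,"dy":28},{"dx":-12,"dy":28},{"dx":-12,"dy":28},{"dx":-12,"dy":28},{"dx":-12,"dy":28},{"dx":-12,"dy":28}]' 60
```

```text
[0.5854 0.1427] -4.52 res [ 2.   2.9  1.3 -2.8 -1.8 -1.4 -1.5  1.3]
[ 0.5877 -0.3142] 20.51 res [ 2.9 -1.   0.7  2.7 -2.1 -0.8 -1.5 -0.9]
[ 0.4699 -0.2764] 31.81 res [ 1.4  0.   2.3  1.9 -1.8 -1.7 -1.9 -0.2]$[0]: bad value
```

```bash
python3 -m inch '[{"dx":-12,"dy":28,"dz":0,"twist":1},{"dx":-12,"dy":28,"dz":0,"twist":1},{"dx":-12,"dy":28,"dz":0,"twist":1},{"dx":-12,"dy":28,"dz":0,"twist":1},{"dx":-12,"dy":28,"dz":0,"twist":1},{"dx":-12,"dy":28,"dz":0,"twist":1},{"dx":-12,"dy":28,"dz":0,"twist":1},{"dx":-12,"dy":28,"dz":0,"twist":1},{"dx":-12,"dy":28,"dz":0,"twist":1},{"dx":-12,"dy":28,"dz":0,"twist":1},{"dx":-12,"dy":28,"dz":0,"twist":1},{"dx":-12,"dy":28,"dz":0,"twist":1}]' 60
```

```text
t: 1.15
ee_pos: [0.4388, 0.2637, 0.2385]
ee_rot: [-3.141, 0.0, 1.009]
contact_force: [0.5, 0.3, 0.0]
grip_width: 0.0598
```

```bash
python3 -m inch '[{"dx":-7,"dy":27,"dz":0,"twist":-3.5},{"dx":-7,"dy":27,"dz":0,"twist":-3.5},{"dx":-7,"dy":27,"dz":0,"twist":-3.5},{"dx":-7,"dy":27,"dz":0,"twist":-3.5},{"dx":-7,"dy":27,"dz":0,"twist":-3.5},{"dx":-7,"dy":27,"dz":0,"twist":-3.5},{"dx":-7,"dy":27,"dz":0,"twist":-3.5},{"dx":-7,"dy":27,"dz":0,"twist":-3.5},{"dx":0,"dy":0,"dz":0,"twist":0},{"dx":0,"dy":0,"dz":0,"twist":0}]'
cat > snap.py <<'E'
import sys,pickle
from h import *
n=sys.argv[1];c=sys.argv[2] if len(sys.argv)>2 else 'wrist'
s=bot.get_state();im=bot.camera(c);cv2.imwrite(f'pics/{n}.png',im[:,:,::-1]);pickle.dump((cam(c,s)),open(f'pics/{n}.pkl','wb'))
print(s['t'],s['ee_pos'].round(4),np.degrees(s['ee_rot']).round(2),s['grip_width'].round(4),s['contact_force'].round(1))
E
python3 snap.py w1
```

```text
t: 1.98
ee_pos: [0.6208, 0.1392, 0.2376]
ee_rot: [-3.14, 0.0, 1.496]
contact_force: [-0.7, 0.6, -0.6]
grip_width: 0.0599Traceback (most recent call last):
  File "snap.py", line 5, in <module>
    print(s['t'],s['ee_pos'].round(4),np.degrees(s['ee_rot']).round(2),s['grip_width'].round(4),s['contact_force'].round(1))
                                                                       ^^^^^^^^^^^^^^^^^^^^^
AttributeError: 'float' object has no attribute 'round'
```

View pics/w1.png

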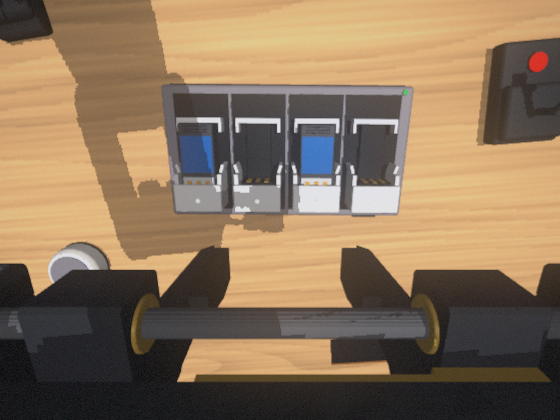

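```bash
sed -i "s/s\['grip_width'\].round(4)/round(s['grip_width'],4)/" snap.py
python3 - <<'E'
import cv2
im=cv2.imread('pics/w1.png')
cv2.imwrite('pics/w1z.png',cv2.resize(im[75:225,155:425],None,fx=2.9,fy=2.9,interpolation=cv2.INTER_CUBIC))
E
```

```text
(no output)
```

View pics/w1z.png

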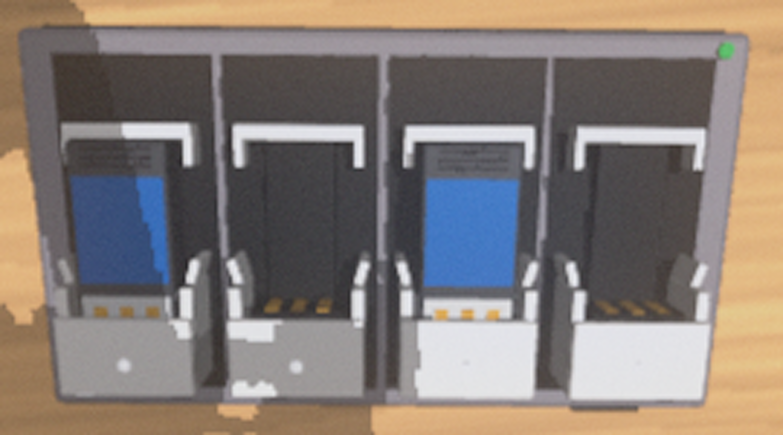

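```bash
cat > fit.py <<'E'
from h import *
import pickle
from scipy.optimize import least_squares
def c(p): return (np.array(p,float)+.5)/2.9-.5+[155,75]
KE=pickle.load(open('pics/w1.pkl','rb'))
by=[-.099,-.033,.033,.099]
P=[(-.078,-.145,.018,0),(-.078,.145,.018,0)];U=[(20,30),(747,37)]
for i,(a,b,v) in enumerate([(70,180,140),(245,354,141),(416,525,142),(588,697,144)]):
    P+=[(-.036,by[i]-.021,.036,0),(-.036,by[i]+.021,.036,0)];U+=[(a,v),(b,v)]
for i,(a,b,v) in enumerate([(53,192,319),(228,365,320),(402,538,320),(572,713,321)]):
    P+=[(.029,by[i],.061,-1),(.029,by[i],.061,1)];U+=[(a,v),(b,v)]
P=np.array(P);U=c(U)
def f(q):
    x,y,t,w,=q[:4];X=P[:,:3].copy();X[:,1]+=P[:,3]*w
    R=np.array([[np.cos(t),-np.sin(t)],[np.sin(t),np.cos(t)]])
    X[:,:2]=X[:,:2]@R.T+[x,y]
    return (w2p(KE,X)-U).ravel()
r=least_squares(f,[.585,.142,-.08,.025],loss='soft_l1')
print(r.x[:2].round(4),np.degrees(r.x[2]).round(2),r.x[3].round(4));print(f(r.x).reshape(-1,2).round(1).tolist())
E
python3 fit.py
```

```text
[0.5885 0.1442] -4.66 0.0261
[[-2.4, -1.3], [3.1, -2.0], [0.7, -0.2], [0.5, 0.1], [-0.4, -0.1], [-0.3, 0.1], [-0.2, -0.1], [-0.1, 0.1], [-0.3, -0.4], [-0.3, -0.2], [-0.1, 0.1], [-0.4, 0.4], [-0.3, 0.1], [0.1, 0.4], [-0.2, 0.4], [0.5, 0.7], [1.3, 0.4], [0.2, 0.7]]
```

```bash
python3 -m inch '[{"dx":-35,"dy":-7,"dz":0,"twist":-2},{"dx":-35,"dy":-7,"dz":0,"twist":-2},{"dx":-35,"dy":-7,"dz":0,"twist":-2},{"dx":-35,"dy":-7,"dz":0,"twist":-2},{"dx":-35,"dy":-7,"dz":0,"twist":-2},{"dx":-35,"dy":-7,"dz":0,"twist":-2},{"dx":-35,"dy":-7,"dz":0,"twist":-2},{"dx":-35,"dy":-7,"dz":0,"twist":-2},{"dx":-35,"dy":-7,"dz":0,"twist":-2},{"dx":-35,"dy":-7,"dz":0,"twist":-3},{"dx":-35,"dy":-7,"dz":0,"twist":-3},{"dx":-35,"dy":-7,"dz":0,"twist":-2}]'
python3 -m inch '[{"dx":0,"dy":0,"dz":0,"twist":0},{"dx":0,"dy":0,"dz":0,"twist":0},{"dx":0,"dy":0,"dz":0,"twist":0}]'
python3 snap.py w2;python3 - <<'E'
import cv2
im=cv2.imread('pics/w2.png')
cv2.imwrite('pics/w2b.png',cv2.resize(im,(800,600),interpolation=cv2.INTER_CUBIC))
E
```

```text
t: 3.03
ee_pos: [0.5885, -0.2838, 0.2391]
ee_rot: [-3.142, -0.0, 1.955]
contact_force: [-0.4, 0.7, -0.4]
grip_width: 0.0599
t: 3.28
ee_pos: [0.5888, -0.2822, 0.2385]
ee_rot: [-3.141, -0.001, 1.952]
contact_force: [-0.5, 1.0, 0.1]
grip_width: 0.06
3.2833 [ 0.5888 -0.2822  0.2385] [-1.7999e+02 -7.0000e-02  1.1182e+02] 0.06 [-0.5  1.   0.1]
```

View pics/w2b.png

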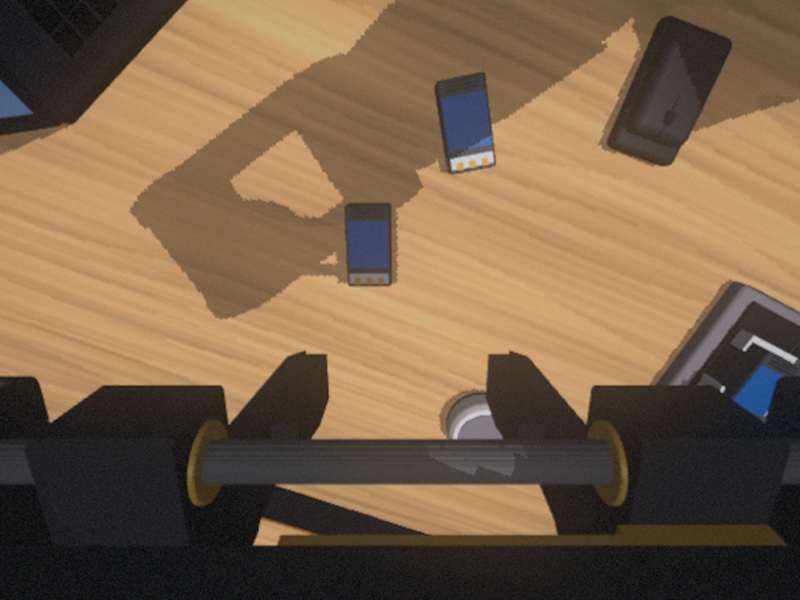

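Run:
```python
import cv2
im=cv2.imread('pics/w2.png')
cv2.imwrite('pics/w2z.png',cv2.resize(im[45:205,225:365],None,fx=3.75,fy=3.75,interpolation=cv2.INTER_CUBIC))
```

```text
(no output)
```

View pics/w2z.png

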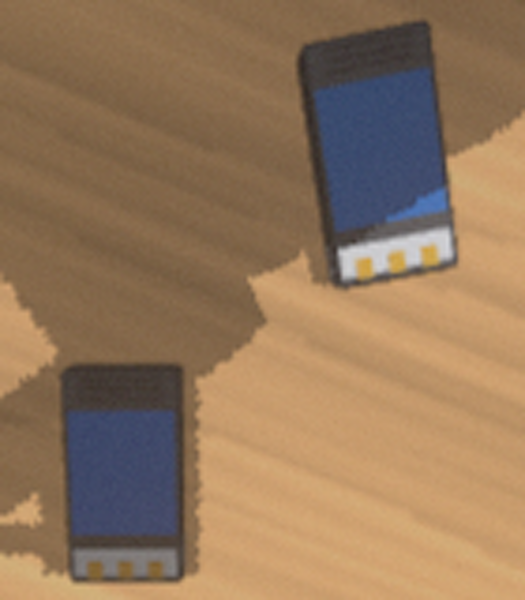

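Run:
```python
from h import *
import pickle
KE=pickle.load(open('pics/w2.pkl','rb'))
def c(p): return (np.array(p,float)+.5)/3.75-.5+[225,45]
for nm,L,Rr,pts in [('A',[(63,371),(72,579)],[(178,371),(182,579)],0),('B',[(302,48),(337,286)],[(430,22),(456,263)],0)]:
    l=p2w(KE,c(L),.024)[:,:2];r=p2w(KE,c(Rr),.024)[:,:2]
    print(nm,'ctr',((l.sum(0)+r.sum(0))/4).round(4),'widths',np.linalg.norm(l-r,axis=1).round(4),'len',np.linalg.norm(l[1]-l[0]).round(4),np.linalg.norm(r[1]-r[0]).round(4))
    for q in(l,r): d=q[1]-q[0];print(np.degrees(np.arctan2(d[1],d[0])).round(1))
    e=l-r;print('from widths',np.degrees(np.arctan2(-e[:,0],e[:,1])).round(1))
s=bot.get_state();print(s['qpos'].round(3))
```

```text
A ctr [ 0.5904 -0.3164] widths [0.0361 0.0365] len 0.0677 0.0677
21.9
22.2
from widths [-158.2 -158.2]
B ctr [ 0.4717 -0.2784] widths [0.0374 0.0368] len 0.0675 0.0674
32.1
31.6
from widths [-147.7 -147.6]
[-0.628  0.352  1.396  0.     1.395 -2.581]
```

```bash
python3 -m inch '[{"dx":-16,"dy":-9,"dz":20,"twist":0},{"dx":-16,"dy":-8,"dz":20,"twist":0},{"dx":0,"dy":0,"dz":38,"twist":0},{"dx":0,"dy":0,"dz":38,"twist":0},{"dx":0,"dy":0,"dz":36,"twist":0},{"dx":0,"dy":0,"dz":20,"twist":0},{"dx":0,"dy":0,"dz":18,"twist":0},{"dx":0,"dy":0,"dz":0,"twist":0},{"dx":0,"dy":0,"dz":0,"twist":0}]'
python3 snap.py w3
```

```text
t: 4.08
ee_pos: [0.5851, -0.3175, 0.0482]
ee_rot: [-3.141, -0.002, 1.954]
contact_force: [0.3, -0.0, 0.1]
grip_width: 0.0599
4.0833 [ 0.5851 -0.3175  0.0482] [-1.7994e+02 -1.2000e-01  1.1193e+02] 0.0599 [ 0.3 -0.   0.1]
```

View pics/w3.png

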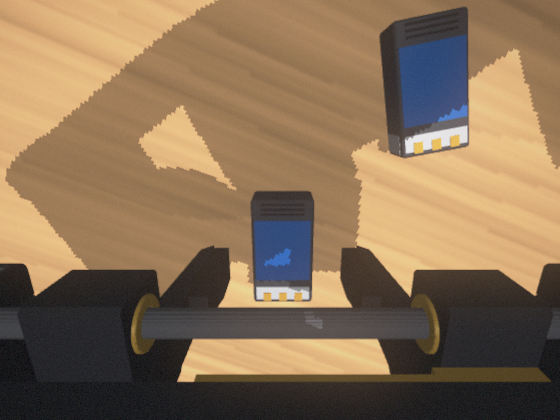

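```bash
python3 - <<'E'
from h import *
import pickle
KE=pickle.load(open('pics/w3.pkl','rb'))
T=np.array([.5851,-.3175]);a=np.radians(22);ux=np.array([np.cos(a),np.sin(a)]);uy=np.array([-np.sin(a),np.cos(a)])
for p,z in [((283,301),.024),((282,202),.024),((282,193),.0),((254,250),.024),((313,250),.024)]:
    d=p2w(KE,p,z)[0,:2]-T;print(p,(d@ux).round(4),(d@uy).round(4))
E
python3 -m inch '[{"dx":0,"dy":0,"dz":20,"twist":0},{"dx":0,"dy":0,"dz":16,"twist":0},{"dx":0,"dy":0,"dz":8,"twist":0},{"dx":0,"dy":0,"dz":0,"twist":0},{"dx":0,"dy":0,"dz":0,"twist":0}]' 60 20
```

```text
(283, 301) 0.0398 -0.0009
(282, 202) -0.0276 -0.0013
(282, 193) -0.027 -0.0015
(254, 250) 0.0033 -0.0188
(313, 250) 0.0034 0.0178
t: 4.55
ee_pos: [0.5851, -0.3194, 0.0046]
ee_rot: [-3.141, -0.001, 1.952]
contact_force: [0.9, -0.4, -0.9]
grip_width: 0.0601
```

```bash
python3 -m inch '[{"dx":0,"dy":0,"dz":0,"twist":0},{"dx":0,"dy":0,"dz":0,"twist":0},{"dx":0,"dy":0,"dz":0,"twist":0},{"dx":0,"dy":0,"dz":0,"twist":0},{"dx":0,"dy":0,"dz":0,"twist":0},{"dx":0,"dy":0,"dz":0,"twist":0}]' 0 20
python3 -m inch '[{"dx":0,"dy":0,"dz":-10,"twist":0},{"dx":0,"dy":0,"dz":-25,"twist":0},{"dx":0,"dy":0,"dz":-35,"twist":0},{"dx":0,"dy":0,"dz":-35,"twist":0},{"dx":0,"dy":0,"dz":-35,"twist":0},{"dx":0,"dy":0,"dz":0,"twist":0}]'
python3 snap.py w4;  python3 snap.py s4 side
```

```text
t: 5.05
ee_pos: [0.5857, -0.32, 0.0055]
ee_rot: [3.141, 0.001, 1.952]
contact_force: [0.3, 1.0, 4.6]
grip_width: 0.0378
t: 5.55
ee_pos: [0.5889, -0.3224, 0.1541]
ee_rot: [3.135, 0.012, 1.952]
contact_force: [0.9, -0.8, 0.8]
grip_width: 0.0379
5.55 [ 0.5889 -0.3224  0.1541] [179.63   0.66 111.85] 0.0379 [ 0.9 -0.8  0.8]
5.6 [ 0.5878 -0.3216  0.1505] [179.74   0.48 111.85] 0.0375 [ 0.1 -0.7 -1.2]
```

View pics/w4.png

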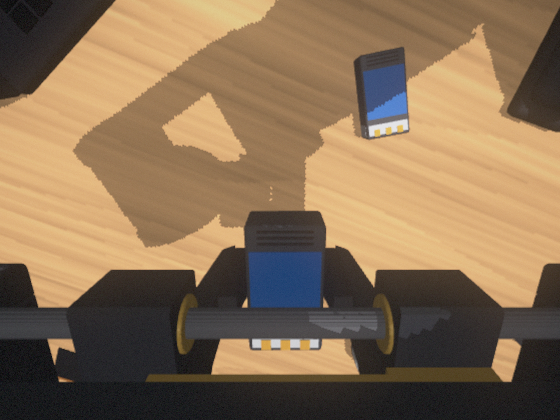

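View pics/s4.png

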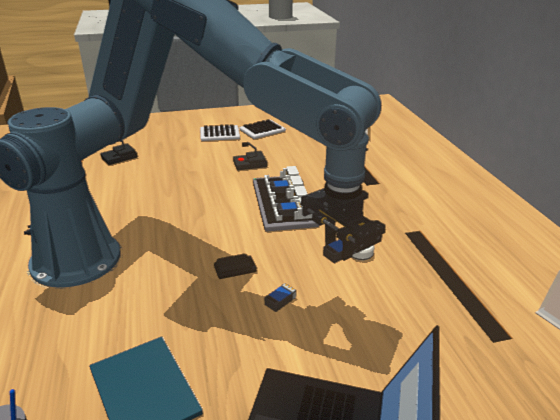

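```bash
python3 -m inch '[{"dx":20,"dy":7,"dz":0,"twist":1},{"dx":34,"dy":12,"dz":0,"twist":2},{"dx":36,"dy":13,"dz":0,"twist":2.5},{"dx":36,"dy":13,"dz":0,"twist":2.5},{"dx":36,"dy":13,"dz":0,"twist":2.5},{"dx":36,"dy":13,"dz":0,"twist":2.5},{"dx":36,"dy":13,"dz":0,"twist":2.5},{"dx":36,"dy":13,"dz":0,"twist":2.5},{"dx":36,"dy":13,"dz":0,"twist":2.5},{"dx":36,"dy":12,"dz":0,"twist":2.5},{"dx":34,"dy":12,"dz":0,"twist":2},{"dx":20,"dy":6,"dz":0,"twist":1.5}]'
python3 -m inch '[{"dx":12,"dy":2,"dz":0,"twist":0},{"dx":0,"dy":0,"dz":0,"twist":0},{"dx":0,"dy":0,"dz":0,"twist":0}]'
python3 snap.py w5
```

```text
t: 6.65
ee_pos: [0.6528, 0.0951, 0.1422]
ee_rot: [-3.138, -0.001, 1.49]
contact_force: [-0.1, -0.7, -0.8]
grip_width: 0.0377
t: 6.9
ee_pos: [0.6558, 0.1026, 0.1431]
ee_rot: [-3.139, 0.001, 1.491]
contact_force: [1.0, -0.6, -0.7]
grip_width: 0.0378
6.9 [0.6558 0.1026 0.1431] [-1.7984e+02  5.0000e-02  8.5430e+01] 0.0378 [ 1.  -0.6 -0.7]
```

View pics/w5.png

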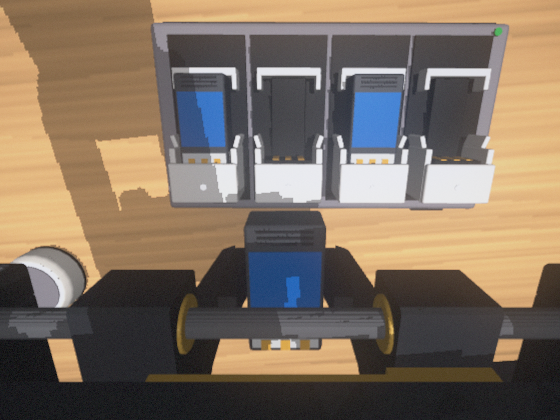

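Run:
```python
import cv2
im=cv2.imread('pics/w5.png')
cv2.imwrite('pics/w5z.png',cv2.resize(im[15:215,145:512],None,fx=2.15,fy=2.15,interpolation=cv2.INTER_CUBIC))
```

```text
(no output)
```

View pics/w5z.png

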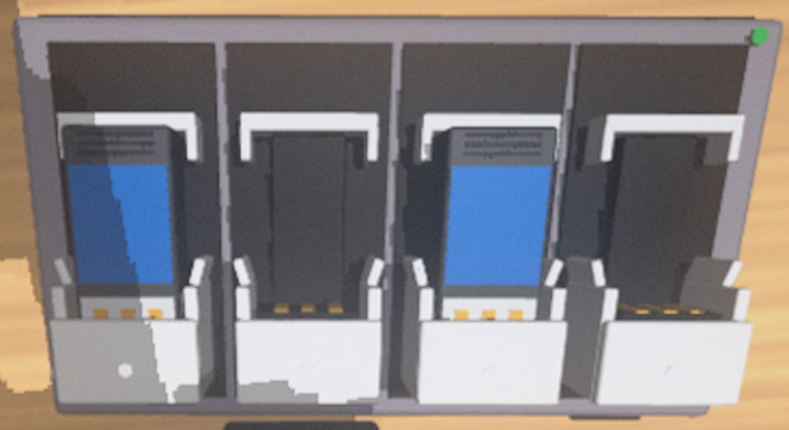

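```bash
cat > fit5.py <<'E'
from h import *
import pickle
from scipy.optimize import least_squares
def c(p): return (np.array(p,float)+.5)/2.15-.5+[145,15]
KE=pickle.load(open('pics/w5.pkl','rb'))
by=[-.099,-.033,.033,.099]
P=[];U=[]
for i,s,u,v in [(1,-1,252,131),(1,1,366,131),(3,-1,613,133),(3,1,730,133),(2,-1,434,131),(0,1,188,131)]:
    P+=[(-.036,by[i]+s*.021,.036,0)];U+=[(u,v)]
for i,(a,b,v) in enumerate([(51,196,320),(236,382,320),(416,566,321),(598,749,320)]):
    P+=[(.029,by[i],.061,-1),(.029,by[i],.061,1)];U+=[(a,v),(b,v)]
for i,(a,b,v) in enumerate([(57,196,403),(238,379,403),(420,561,403),(600,740,403)]):
    P+=[(.060,by[i],.061,-1),(.060,by[i],.061,1)];U+=[(a,v),(b,v)]
P=np.array(P);U=c(U)
def f(q):
    x,y,t,w,=q[:4];X=P[:,:3].copy();X[:,1]+=P[:,3]*w
    R=np.array([[np.cos(t),-np.sin(t)],[np.sin(t),np.cos(t)]])
    X[:,:2]=X[:,:2]@R.T+[x,y]
    return (w2p(KE,X)-U).ravel()
r=least_squares(f,[.585,.142,-.08,.025],loss='soft_l1')
print(r.x[:2].round(4),np.degrees(r.x[2]).round(2),r.x[3].round(4));print(f(r.x).reshape(-1,2).round(1).tolist())
E
python3 fit5.py
python3 - <<'E'
import cv2
im=cv2.imread('pics/w5.png')
cv2.imwrite('pics/w5p.png',cv2.resize(im[200:360,205:365],None,fx=3.7,fy=3.7,interpolation=cv2.INTER_CUBIC))
E
```

```text
[0.5882 0.1439] -4.64 0.0258
[[-0.7, -0.5], [0.3, -0.4], [1.3, -1.3], [0.9, -1.2], [-0.4, -0.4], [-1.8, -0.5], [-0.9, -0.1], [-0.5, -0.0], [-0.2, -0.0], [-0.2, 0.1], [2.9, -0.4], [1.0, -0.3], [5.0, 0.2], [2.8, 0.2], [0.7, 0.5], [1.3, 0.6], [-0.0, 0.6], [-0.3, 0.7], [-1.2, 0.7], [-1.4, 0.8], [-1.3, 0.8], [-1.1, 0.9]]
```

View pics/w5p.png

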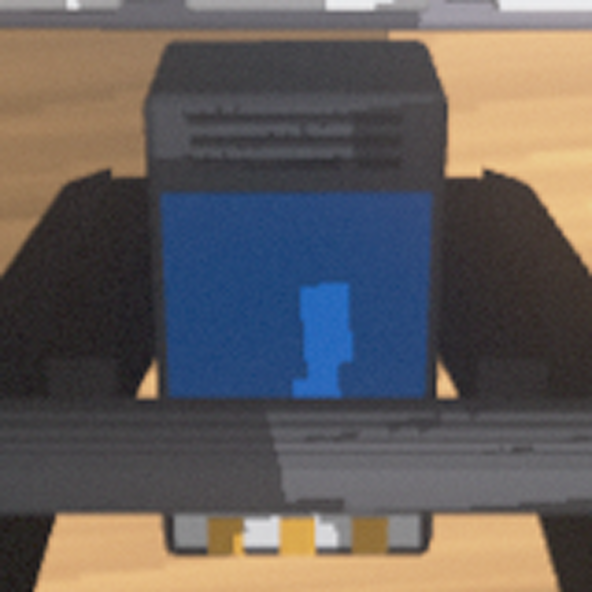

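```bash
python3 -m inch '[{"dx":2.5,"dy":14,"dz":0,"twist":0},{"dx":0,"dy":0,"dz":30,"twist":0},{"dx":0,"dy":0,"dz":30,"twist":0},{"dx":0,"dy":0,"dz":10,"twist":0},{"dx":0,"dy":0,"dz":0,"twist":0},{"dx":0,"dy":0,"dz":0,"twist":0}]'
python3 snap.py w6
```

```text
t: 7.45
ee_pos: [0.6706, 0.1031, 0.0746]
ee_rot: [-3.14, 0.0, 1.488]
contact_force: [0.8, -0.2, -0.4]
grip_width: 0.0379
7.45 [0.6706 0.1031 0.0746] [-1.7991e+02  2.0000e-02  8.5270e+01] 0.0379 [ 0.8 -0.2 -0.4]
```

View pics/w6.png

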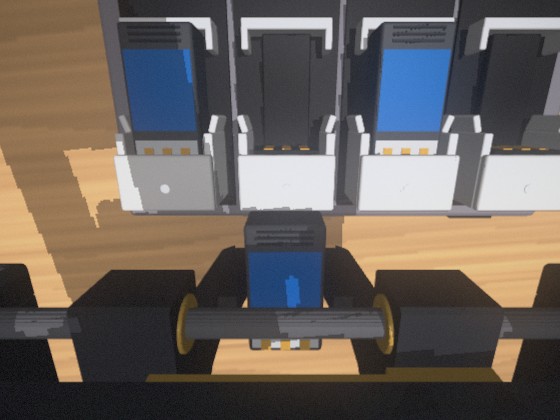

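Run:
```python
from h import *
import pickle
KE=pickle.load(open('pics/w6.pkl','rb'))
T=np.array([.6706,.1031]);a=np.radians(-4.7);ux=np.array([np.cos(a),np.sin(a)]);uy=np.array([-np.sin(a),np.cos(a)])
for n,p,z in [('hood rear',(287,209),.061),('hoodL',(240,200),.061),('hoodR',(335,200),.061),('heel bot',(285,212),.0695),('heel top',(285,227),.0935),('nose top',(285,350),.0935),('packL',(247,240),.0935),('packR',(325,240),.0935)]:
    d=p2w(KE,p,z)[0,:2]-T;print(n,(d@ux).round(4),(d@uy).round(4))
```

```text
hood rear -0.0266 0.0014
hoodL -0.0318 -0.0246
hoodR -0.0318 0.0278
heel bot -0.0275 0.0002
heel top -0.0281 0.0002
nose top 0.0397 0.0002
packL -0.0218 -0.0172
packR -0.0217 0.0185
```

```bash
python3 -m inch '[{"dx":1,"dy":-4,"dz":4,"twist":0},{"dx":0,"dy":0,"dz":3,"twist":0},{"dx":0,"dy":0,"dz":2,"twist":0},{"dx":0,"dy":0,"dz":1,"twist":0},{"dx":0,"dy":0,"dz":1,"twist":0},{"dx":0,"dy":0,"dz":0,"twist":0}]'
python3 -m inch '[{"dx":0,"dy":0,"dz":1,"twist":0},{"dx":0,"dy":0,"dz":1,"twist":0},{"dx":0,"dy":0,"dz":1,"twist":0},{"dx":0,"dy":0,"dz":0,"twist":0}]'
python3 snap.py w7
```

```text
t: 8.0
ee_pos: [0.6681, 0.1057, 0.0653]
ee_rot: [3.139, 0.0, 1.49]
contact_force: [-0.5, -0.6, 5.4]
grip_width: 0.0382
t: 8.33
ee_pos: [0.6692, 0.1056, 0.0631]
ee_rot: [3.137, -0.0, 1.49]
contact_force: [0.2, -0.1, 5.7]
grip_width: 0.0382
8.3333 [0.6692 0.1056 0.0631] [ 1.7974e+02 -1.0000e-02  8.5360e+01] 0.0382 [ 0.2 -0.1  5.7]
```

View pics/w7.png

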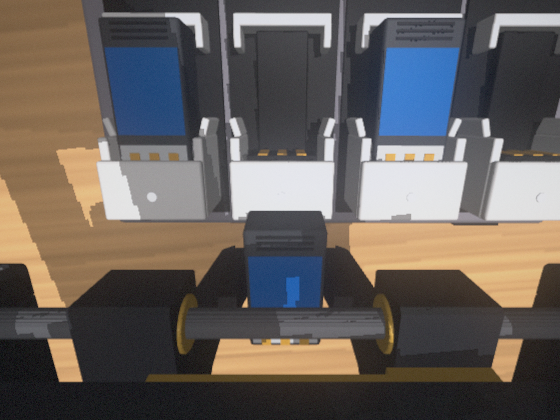

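```bash
python3 -m inch '[{"dx":0,"dy":0,"dz":1.5,"twist":0},{"dx":0,"dy":0,"dz":1.5,"twist":0},{"dx":0,"dy":0,"dz":1.5,"twist":0},{"dx":0,"dy":0,"dz":1,"twist":0},{"dx":0,"dy":0,"dz":0,"twist":0}]'
python3 snap.py w8
cat > tilt.py <<'E'
# given rows of heel-top edge, blue/heel boundary, nose-top edge in wrist image, solve pack pose in tool frame (y,z,tilt)
import sys
from h import *
from scipy.optimize import least_squares
m=bot.camera_model('wrist');E=np.linalg.inv(m['T_tool_cam']);K=cam('wrist')[0]
def rows(q,pts):
    y,z,t=q  # bottom-centre of pack in tool frame: y along nose, z down; t nose down
    out=[]
    for px,pz in pts:
        Y=y+px*np.cos(t)-(-pz)*(-np.sin(t))*-1*-1 if 0 else y+px*np.cos(t)+pz*np.sin(t)
        Z=z+px*np.sin(t)-pz*np.cos(t)
        out.append(w2p((K,E),[0,Y,Z])[0,1])
    return np.array(out)
if __name__=='__main__':
    v=np.array([float(a) for a in sys.argv[1:4]])  # heel bottom, heel top, nose top
    pts=[(-.035,0),(-.035,.024),(.035,.024)]
    r=least_squares(lambda q:rows(q,pts)-v,[.006,-.005,.1]);
    print('pack y,z mm',(r.x[:2]*1e3).round(1),'tilt',np.degrees(r.x[2]).round(1),r.cost)
E
python3 tilt.py 212 227 350
python3 - <<'E'
import cv2
im=cv2.imread('pics/w8.png')
cv2.imwrite('pics/w8p.png',cv2.resize(im[200:360,205:365],None,fx=3.7,fy=3.7,interpolation=cv2.INTER_CUBIC))
E
```

```text
t: 8.8
ee_pos: [0.6704, 0.1055, 0.0582]
ee_rot: [3.134, -0.0, 1.49]
contact_force: [3.9, 0.5, 6.7]
grip_width: 0.0382
8.8 [0.6704 0.1055 0.0582] [ 1.7958e+02 -1.0000e-02  8.5350e+01] 0.0382 [3.9 0.5 6.7]
pack y,z mm [ 9.2 10.1] tilt -0.7 1.9265876571669639e-25
```

View pics/w8p.png

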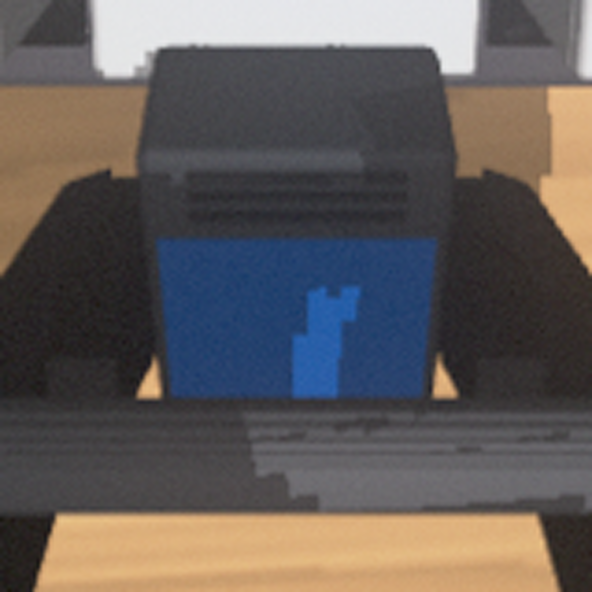

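```bash
cat >> tilt.py <<'E'
def solve(v,pts):
    r=least_squares(lambda q:rows(q,pts)-np.array(v),[.006,.005,.1]);print((r.x[:2]*1e3).round(1),np.degrees(r.x[2]).round(1),r.fun.round(1));return r.x
E
python3 - <<'E'
from tilt import *
HB,HT,BL,NT=(-.035,0),(-.035,.024),(-.022,.024),(.035,.024)
solve([211.4,227.8,252,348.6],[HB,HT,BL,NT])
solve([213,242,265],[HB,HT,BL])
E
```

```text
[ 8.9 10.6] 0.4 [ 0.1 -0.5  0.5 -0.1]
[4.5 5.4] 13.5 [-0.  0.  0.]
```

```bash
python3 -m inch '[{"dx":0,"dy":0,"dz":-15,"twist":0},{"dx":0,"dy":0,"dz":-30,"twist":0},{"dx":-1,"dy":-30,"dz":0,"twist":0},{"dx":0,"dy":-35,"dz":0,"twist":0},{"dx":0,"dy":-35,"dz":0,"twist":0},{"dx":0,"dy":-4,"dz":0,"twist":0},{"dx":0,"dy":0,"dz":0,"twist":0},{"dx":0,"dy":0,"dz":0,"twist":0}]'
python3 snap.py w9
cat > chg.py <<'E'
from h import *
s=bot.get_state();C=np.array([.5882,.1439]);a=np.radians(-4.64);R=np.array([[np.cos(a),-np.sin(a)],[np.sin(a),np.cos(a)]])
d=R.T@(s['ee_pos'][:2]-C);print('charger xy mm',(d*1e3).round(1),'z',round(s['ee_pos'][2]*1e3,1),'rpy',np.degrees(s['ee_rot']).round(2),'F',(R.T@s['contact_force'][:2]).round(1),s['contact_force'][2].round(1),'t',s['t'],'w',round(s['grip_width']*1e3,1))
E
python3 chg.py
```

```text
t: 9.52
ee_pos: [0.5645, 0.1132, 0.1014]
ee_rot: [3.139, -0.0, 1.49]
contact_force: [0.3, -0.6, -1.7]
grip_width: 0.0379
9.5167 [0.5645 0.1132 0.1014] [ 1.7987e+02 -1.0000e-02  8.5360e+01] 0.0379 [ 0.3 -0.6 -1.7]
charger xy mm [-20.4 -32.7] z 101.5 rpy [ 1.7983e+02 -1.0000e-02  8.5350e+01] F [0.6 0.9] -1.0 t 9.5667 w 38.0
```

View pics/w9.png

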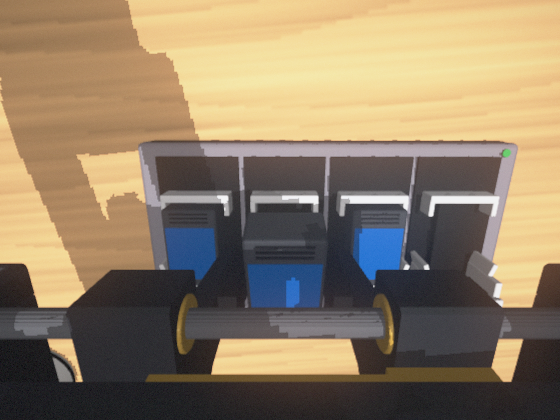

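```bash
python3 -m inch '[{"dx":0,"dy":2,"dz":20,"twist":0},{"dx":0,"dy":0,"dz":20,"twist":0},{"dx":0,"dy":0,"dz":10,"twist":0},{"dx":0,"dy":0,"dz":0,"twist":0},{"dx":0,"dy":0,"dz":0,"twist":0}]'
python3 chg.py; python3 snap.py w10
```

```text
t: 9.98
ee_pos: [0.5658, 0.1128, 0.0499]
ee_rot: [-3.141, 0.0, 1.489]
contact_force: [-0.2, 0.6, -0.6]
grip_width: 0.0377
charger xy mm [-19.8 -32.8] z 49.9 rpy [-179.94    0.     85.33] F [-0.2  0.6] -0.6 t 9.9833 w 37.7
9.9833 [0.5658 0.1128 0.0499] [-179.94    0.     85.33] 0.0377 [-0.2  0.6 -0.6]
```

View pics/w10.png

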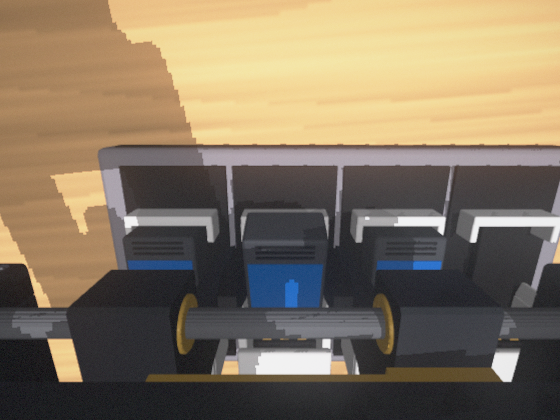

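```bash
python3 -m inch '[{"dx":0,"dy":2,"dz":3,"twist":0},{"dx":0,"dy":2,"dz":1,"twist":0},{"dx":0,"dy":0,"dz":1,"twist":0},{"dx":0,"dy":0,"dz":0,"twist":0}]'
python3 chg.py
```

```text
t: 10.37
ee_pos: [0.5698, 0.1126, 0.0455]
ee_rot: [3.141, -0.0, 1.49]
contact_force: [-0.3, 0.6, -1.3]
grip_width: 0.0377
charger xy mm [-15.8 -32.7] z 45.5 rpy [179.96  -0.    85.35] F [-0.4  0.5] -1.3 t 10.3667 w 37.7
```

```bash
python3 -m inch '[{"dx":0,"dy":0,"dz":1,"twist":0},{"dx":0,"dy":0,"dz":1,"twist":0},{"dx":0,"dy":0,"dz":0,"twist":0}]'
python3 chg.py
python3 -m inch '[{"dx":0,"dy":2,"dz":0,"twist":0},{"dx":0,"dy":2,"dz":0,"twist":0},{"dx":0,"dy":2,"dz":0,"twist":0},{"dx":0,"dy":0,"dz":0,"twist":0}]'
python3 chg.py;python3 snap.py w11
```

```text
t: 10.62
ee_pos: [0.5693, 0.1126, 0.0431]
ee_rot: [-3.142, 0.0, 1.49]
contact_force: [-0.4, 1.3, -0.9]
grip_width: 0.0377
charger xy mm [-16.3 -32.7] z 43.1 rpy [-180.      0.     85.34] F [-0.5  1.3] -0.9 t 10.6167 w 37.7
t: 10.95
ee_pos: [0.5751, 0.1122, 0.043]
ee_rot: [-3.14, -0.0, 1.49]
contact_force: [-2.6, 1.0, -0.1]
grip_width: 0.0378
charger xy mm [-10.5 -32.7] z 43.0 rpy [-179.94   -0.     85.34] F [-2.6  0.8] -0.1 t 10.95 w 37.8
10.95 [0.5751 0.1122 0.043 ] [-179.94   -0.     85.34] 0.0378 [-2.6  1.  -0.1]
```

View pics/w11.png

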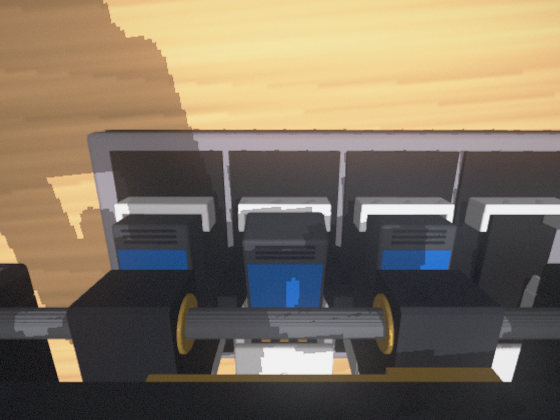

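```bash
python3 -m inch '[{"dx":0,"dy":2,"dz":0,"twist":0},{"dx":0,"dy":2,"dz":0,"twist":0},{"dx":0,"dy":2,"dz":0,"twist":0},{"dx":0,"dy":1,"dz":0,"twist":0},{"dx":0,"dy":0,"dz":0,"twist":0},{"dx":0,"dy":0,"dz":0,"twist":0}]'
python3 chg.py;python3 snap.py w12;python3 - <<'E'
import cv2
im=cv2.imread('pics/w12.png')
cv2.imwrite('pics/w12p.png',cv2.resize(im[150:370,185:385],None,fx=2.7,fy=2.7,interpolation=cv2.INTER_CUBIC))
E
```

```text
t: 11.5
ee_pos: [0.5819, 0.1116, 0.043]
ee_rot: [-3.14, 0.0, 1.49]
contact_force: [-4.9, 0.3, 1.2]
grip_width: 0.0378
charger xy mm [ -3.7 -32.7] z 43.0 rpy [-179.92    0.     85.35] F [-4.9 -0.1] 1.2 t 11.5 w 37.8
11.5 [0.5819 0.1116 0.043 ] [-179.92    0.     85.35] 0.0378 [-4.9  0.3  1.2]
```

View pics/w12p.png

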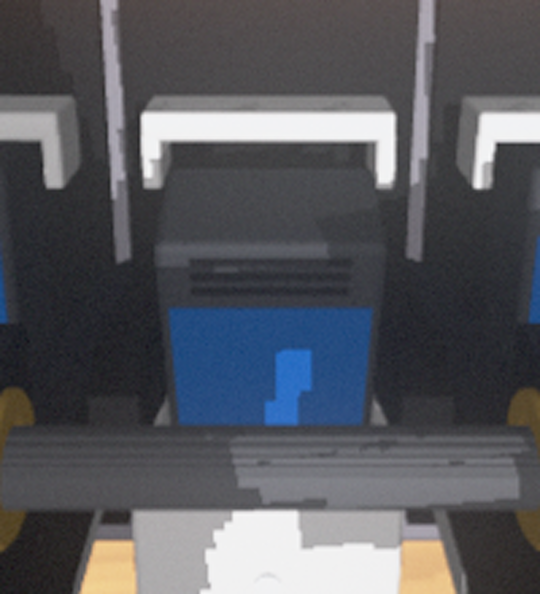

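```bash
python3 -m inch '[{"dx":0,"dy":0.7,"dz":0,"twist":0},{"dx":0,"dy":0,"dz":1.5,"twist":0},{"dx":0,"dy":0,"dz":1.5,"twist":0},{"dx":0,"dy":0,"dz":1.5,"twist":0},{"dx":0,"dy":0,"dz":0,"twist":0}]'
python3 chg.py
python3 -m inch '[{"dx":0,"dy":0,"dz":1.5,"twist":0},{"dx":0,"dy":0,"dz":1.5,"twist":0},{"dx":0,"dy":0,"dz":1,"twist":0},{"dx":0,"dy":0,"dz":0,"twist":0}]'
python3 chg.py;python3 snap.py w13;python3 - <<'E'
import cv2
im=cv2.imread('pics/w13.png')
cv2.imwrite('pics/w13p.png',cv2.resize(im[150:370,185:385],None,fx=2.7,fy=2.7,interpolation=cv2.INTER_CUBIC))
E
```

```text
t: 11.97
ee_pos: [0.5817, 0.1117, 0.0385]
ee_rot: [-3.138, 0.0, 1.49]
contact_force: [-8.7, -0.1, 4.6]
grip_width: 0.0378
charger xy mm [ -3.8 -32.6] z 38.5 rpy [-1.7982e+02  1.0000e-02  8.5360e+01] F [-8.7 -0.8] 4.6 t 11.9667 w 37.8
t: 12.3
ee_pos: [0.5822, 0.1117, 0.0351]
ee_rot: [-3.139, 0.0, 1.49]
contact_force: [-8.6, 0.2, 5.6]
grip_width: 0.0381
charger xy mm [ -3.4 -32.6] z 35.1 rpy [-1.7988e+02  1.0000e-02  8.5360e+01] F [-8.6 -0.5] 5.6 t 12.3 w 38.1
12.3 [0.5822 0.1117 0.0351] [-1.7988e+02  1.0000e-02  8.5360e+01] 0.0381 [-8.6  0.2  5.6]
```

View pics/w13p.png

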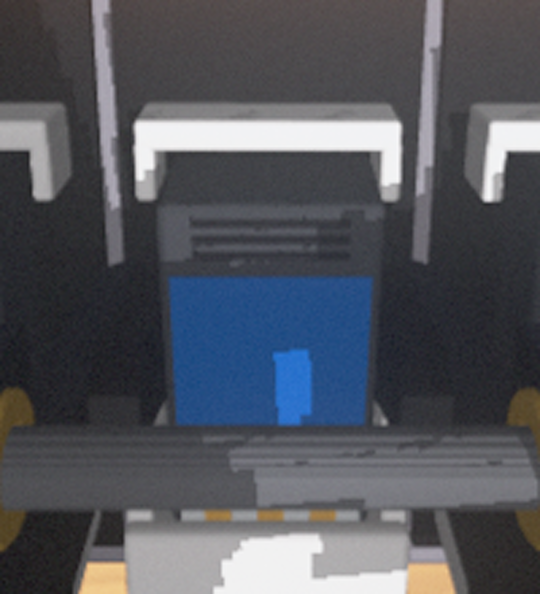

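```bash
python3 -m inch '[{"dx":0,"dy":0,"dz":1,"twist":0},{"dx":0,"dy":0,"dz":1,"twist":0},{"dx":0,"dy":0,"dz":0,"twist":0},{"dx":0,"dy":0,"dz":0,"twist":0}]'
python3 chg.py
```

```text
t: 12.68
ee_pos: [0.582, 0.1117, 0.0326]
ee_rot: [-3.139, 0.0, 1.49]
contact_force: [-7.9, 0.3, 3.2]
grip_width: 0.0377
charger xy mm [ -3.6 -32.6] z 32.6 rpy [-179.86    0.     85.36] F [-7.9 -0.4] 3.2 t 12.6833 w 37.7
```

```bash
python3 -m inch '[{"dx":0,"dy":0,"dz":1,"twist":0},{"dx":0,"dy":0,"dz":0.5,"twist":0},{"dx":0,"dy":0,"dz":0,"twist":0}]'
python3 chg.py;python3 snap.py w14;python3 snap.py s14 side
python3 - <<'E'
import cv2
im=cv2.imread('pics/w14.png')
cv2.imwrite('pics/w14p.png',cv2.resize(im[150:370,185:385],None,fx=2.7,fy=2.7,interpolation=cv2.INTER_CUBIC))
im=cv2.imread('pics/s14.png')
cv2.imwrite('pics/s14p.png',cv2.resize(im[130:240,230:370],None,fx=5,fy=5,interpolation=cv2.INTER_CUBIC))
E
```

```text
t: 12.93
ee_pos: [0.582, 0.1117, 0.0314]
ee_rot: [-3.139, 0.0, 1.49]
contact_force: [-9.4, 1.4, 7.2]
grip_width: 0.0381
charger xy mm [ -3.6 -32.6] z 31.4 rpy [-179.85    0.     85.36] F [-9.5  0.7] 7.2 t 12.9333 w 38.1
12.9333 [0.582  0.1117 0.0314] [-179.85    0.     85.36] 0.0381 [-9.4  1.4  7.2]
12.9833 [0.582  0.1117 0.0314] [-179.85    0.     85.36] 0.0376 [-8.9  0.3  5.9]
```

View pics/w14p.png

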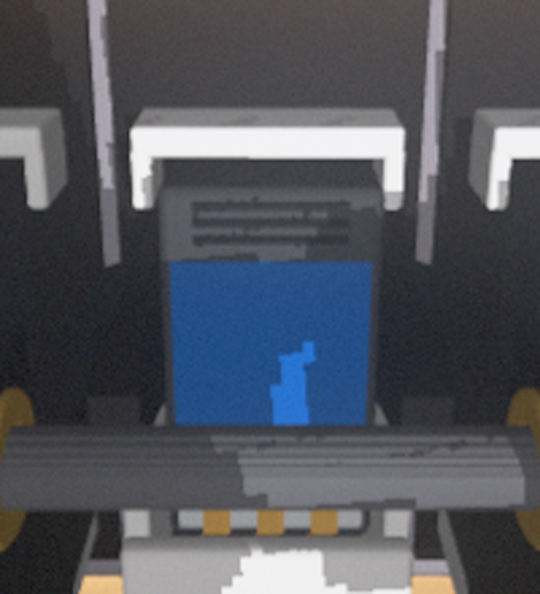

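View pics/s14p.png

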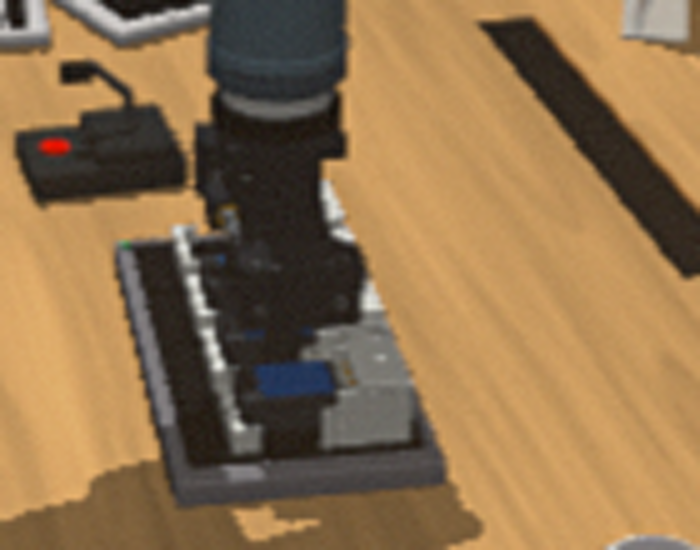

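Run:
```python
from tilt import *
for z in (.0075,.009,.0105):
    r=least_squares(lambda q:rows([q[0],z,q[1]],[(-.035,.024),(-.022,.024)])-[218.5,247],[.006,0]);print(z,r.x[0]*1e3,np.degrees(r.x[1]),r.fun)
```

```text
0.0075 9.120408017505474 -8.420668271949445 [ 0.96409761 -1.00472503]
0.009 9.78761104240842 -8.549903660309099 [ 1.10830558 -1.15423978]
0.0105 10.45422841337544 -8.678174299236353 [ 1.24937272 -1.30031868]
```

```bash
python3 -m inch '[{"dx":0,"dy":0,"dz":0,"twist":0},{"dx":0,"dy":0,"dz":0,"twist":0},{"dx":0,"dy":0,"dz":0,"twist":0},{"dx":0,"dy":0,"dz":0,"twist":0}]' 46 20
python3 chg.py; python3 -m inch '[{"dx":0,"dy":0,"dz":-15,"twist":0},{"dx":0,"dy":0,"dz":-30,"twist":0},{"dx":0,"dy":15,"dz":-35,"twist":0},{"dx":0,"dy":35,"dz":-10,"twist":0},{"dx":0,"dy":35,"dz":0,"twist":0},{"dx":0,"dy":0,"dz":0,"twist":0},{"dx":0,"dy":0,"dz":0,"twist":0}]'
python3 snap.py w15;  python3 - <<'E'
import cv2
im=cv2.imread('pics/w15.png')
cv2.imwrite('pics/w15p.png',cv2.resize(im[0:250,100:560],None,fx=1.73,fy=1.73,interpolation=cv2.INTER_CUBIC))
E
```

```text
t: 13.37
ee_pos: [0.5839, 0.1114, 0.0315]
ee_rot: [3.14, -0.0, 1.489]
contact_force: [1.4, 0.3, -1.2]
grip_width: 0.0462
charger xy mm [ -1.7 -32.8] z 31.5 rpy [179.91  -0.    85.34] F [1.4 0.4] -1.2 t 13.3667 w 46.2
t: 13.95
ee_pos: [0.6692, 0.104, 0.1209]
ee_rot: [3.141, 0.0, 1.489]
contact_force: [-0.1, 0.5, -1.1]
grip_width: 0.0458
13.95 [0.6692 0.104  0.1209] [179.95   0.    85.3 ] 0.0458 [-0.1  0.5 -1.1]
```

View pics/w15p.png

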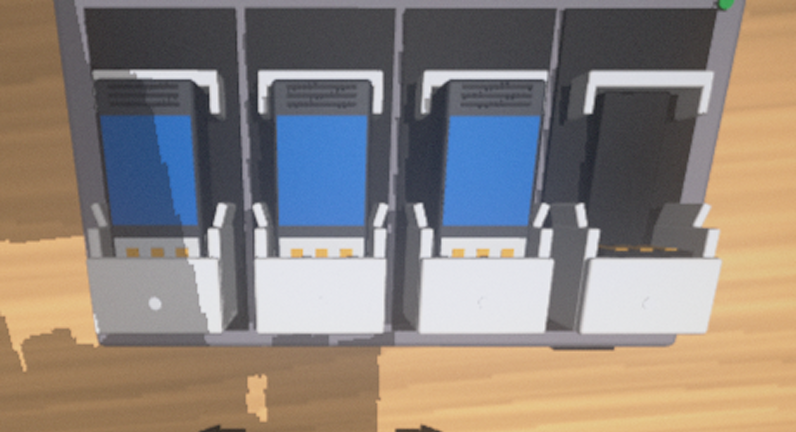

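```bash
python3 -m inch '[{"dx":-20,"dy":-17,"dz":-3,"twist":-2.5},{"dx":-28,"dy":-25,"dz":0,"twist":-3},{"dx":-28,"dy":-25,"dz":0,"twist":-3},{"dx":-28,"dy":-25,"dz":0,"twist":-3},{"dx":-28,"dy":-25,"dz":0,"twist":-3},{"dx":-28,"dy":-25,"dz":0,"twist":-3.1},{"dx":-28,"dy":-25,"dz":0,"twist":-3.2},{"dx":-28,"dy":-25,"dz":0,"twist":-3.2},{"dx":-28,"dy":-25,"dz":0,"twist":-3.2},{"dx":-28,"dy":-25,"dz":0,"twist":-3.2},{"dx":-28,"dy":-24,"dz":0,"twist":-3.2},{"dx":-20,"dy":-18,"dz":0,"twist":-3}]' 60
python3 -m inch '[{"dx":0,"dy":0,"dz":0,"twist":0},{"dx":0,"dy":0,"dz":0,"twist":0},{"dx":0,"dy":0,"dz":0,"twist":0}]'
python3 snap.py w16
```

```text
t: 15.0
ee_pos: [0.4556, -0.2619, 0.1242]
ee_rot: [-3.141, 0.0, 2.13]
contact_force: [-0.2, -0.2, 0.0]
grip_width: 0.0599
t: 15.25
ee_pos: [0.457, -0.2591, 0.1239]
ee_rot: [3.142, -0.001, 2.127]
contact_force: [1.0, 0.8, -0.0]
grip_width: 0.0604
15.25 [ 0.457  -0.2591  0.1239] [ 1.8000e+02 -8.0000e-02  1.2189e+02] 0.0604 [ 1.   0.8 -0. ]
```

View pics/w16.png

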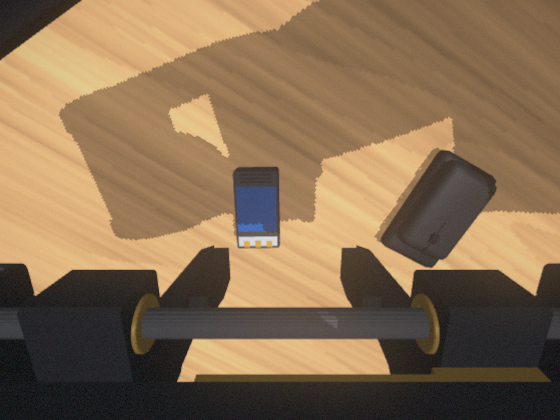

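Run:
```python
from h import *
import pickle
KE=pickle.load(open('pics/w16.pkl','rb'))
T=np.array([.457,-.2591]);a=np.radians(31.89);ux=np.array([np.cos(a),np.sin(a)]);uy=np.array([-np.sin(a),np.cos(a)])
for n,p,z in [('noseT',(258.5,248),.024),('heelT',(256,171),.024),('heelB',(256,167.5),0),('L0',(233.5,175),.024),('L1',(237.5,245),.024),('R0',(278.5,175),.024),('R1',(280,245),.024)]:
    d=p2w(KE,p,z)[0,:2]-T;print(n,(d@ux).round(4),(d@uy).round(4))
```

```text
noseT 0.0367 -0.0231
heelT -0.0325 -0.0234
heelB -0.0315 -0.0256
L0 -0.0292 -0.0421
L1 0.0338 -0.0417
R0 -0.0292 -0.0048
R1 0.0338 -0.0039
```

```bash
python3 -m inch '[{"dx":-23,"dy":-4,"dz":0,"twist":-0.6},{"dx":0,"dy":0,"dz":25,"twist":0},{"dx":0,"dy":0,"dz":35,"twist":0},{"dx":0,"dy":0,"dz":30,"twist":0},{"dx":0,"dy":0,"dz":20,"twist":0},{"dx":0,"dy":0,"dz":9,"twist":0},{"dx":0,"dy":0,"dz":0,"twist":0},{"dx":0,"dy":0,"dz":0,"twist":0}]'
python3 snap.py w17
```

```text
t: 15.97
ee_pos: [0.4669, -0.2812, 0.0056]
ee_rot: [-3.142, -0.0, 2.14]
contact_force: [0.0, 0.4, 0.9]
grip_width: 0.0598
15.9667 [ 0.4669 -0.2812  0.0056] [-1.8000e+02 -1.0000e-02  1.2262e+02] 0.0598 [0.  0.4 0.9]
```

View pics/w17.png

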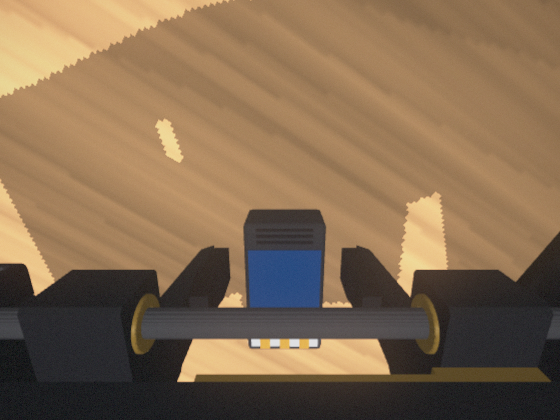

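```bash
python3 -m inch '[{"dx":0,"dy":1,"dz":0.5,"twist":0},{"dx":0,"dy":0,"dz":0,"twist":0},{"dx":0,"dy":0,"dz":0,"twist":0},{"dx":0,"dy":0,"dz":0,"twist":0},{"dx":0,"dy":0,"dz":0,"twist":0},{"dx":0,"dy":0,"dz":0,"twist":0}]' 0 20
python3 -m inch '[{"dx":0,"dy":0,"dz":-10,"twist":0},{"dx":0,"dy":0,"dz":-25,"twist":0},{"dx":0,"dy":0,"dz":-35,"twist":0},{"dx":0,"dy":0,"dz":-35,"twist":0},{"dx":0,"dy":0,"dz":-30,"twist":0},{"dx":0,"dy":0,"dz":0,"twist":0}]'
python3 chg.py
```

```text
t: 16.52
ee_pos: [0.4678, -0.2819, 0.0057]
ee_rot: [3.141, 0.001, 2.139]
contact_force: [-1.2, 1.4, 6.2]
grip_width: 0.0378
t: 17.02
ee_pos: [0.4703, -0.2843, 0.1471]
ee_rot: [3.139, 0.011, 2.139]
contact_force: [1.3, -0.8, -1.2]
grip_width: 0.0379
charger xy mm [ -82.9 -436.3] z 147.1 rpy [179.85   0.64 122.55] F [ 1.3 -0.7] -1.2 t 17.0167 w 37.9
```

```bash
python3 -m inch '[{"dx":18,"dy":13,"dz":0,"twist":1.5},{"dx":28,"dy":20,"dz":0,"twist":2.3},{"dx":30,"dy":22,"dz":0,"twist":2.4},{"dx":30,"dy":22,"dz":0,"twist":2.4},{"dx":30,"dy":22,"dz":0,"twist":2.4},{"dx":30,"dy":22,"dz":0,"twist":2.4},{"dx":30,"dy":22,"dz":0,"twist":2.4},{"dx":30,"dy":22,"dz":0,"twist":2.4},{"dx":30,"dy":22,"dz":0,"twist":2.4},{"dx":30,"dy":22,"dz":0,"twist":2.4},{"dx":30,"dy":22,"dz":0,"twist":2.4},{"dx":30,"dy":22,"dz":0,"twist":2.4}]'
python3 -m inch '[{"dx":30,"dy":21,"dz":0,"twist":2.4},{"dx":28,"dy":20,"dz":0,"twist":2.4},{"dx":24,"dy":16,"dz":0,"twist":2.4},{"dx":16,"dy":8,"dz":0,"twist":2.2},{"dx":0,"dy":0,"dz":0,"twist":0},{"dx":0,"dy":0,"dz":0,"twist":0}]'
python3 chg.py; python3 snap.py w18
```

```text
t: 18.02
ee_pos: [0.587, 0.1276, 0.1393]
ee_rot: [-3.14, 0.0, 1.652]
contact_force: [1.4, -0.3, 0.1]
grip_width: 0.0379
t: 18.52
ee_pos: [0.6486, 0.2262, 0.1387]
ee_rot: [-3.14, 0.001, 1.492]
contact_force: [-0.5, -0.4, -0.7]
grip_width: 0.0379
charger xy mm [53.6 86.9] z 138.7 rpy [-1.7991e+02  4.0000e-02  8.5470e+01] F [-0.4 -0.5] -0.7 t 18.5167 w 37.9
18.5167 [0.6486 0.2262 0.1387] [-1.7991e+02  4.0000e-02  8.5470e+01] 0.0379 [-0.5 -0.4 -0.7]
```

View pics/w18.png

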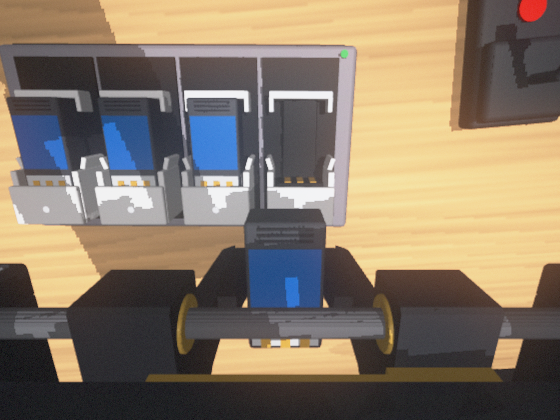

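```bash
python3 -m inch '[{"dx":12,"dy":28,"dz":0,"twist":0.1},{"dx":0,"dy":0,"dz":30,"twist":0},{"dx":0,"dy":0,"dz":25,"twist":0},{"dx":0,"dy":0,"dz":7,"twist":0},{"dx":0,"dy":0,"dz":0,"twist":0},{"dx":0,"dy":0,"dz":0,"twist":0}]'
python3 chg.py; python3 snap.py w19
```

```text
t: 19.07
ee_pos: [0.6778, 0.2345, 0.078]
ee_rot: [-3.141, 0.0, 1.487]
contact_force: [0.5, -0.2, -0.1]
grip_width: 0.038
charger xy mm [82.  97.5] z 78.0 rpy [-1.7995e+02  2.0000e-02  8.5200e+01] F [ 0.5 -0.2] -0.1 t 19.0667 w 38.0
19.0667 [0.6778 0.2345 0.078 ] [-1.7995e+02  2.0000e-02  8.5200e+01] 0.038 [ 0.5 -0.2 -0.1]
```

View pics/w19.png

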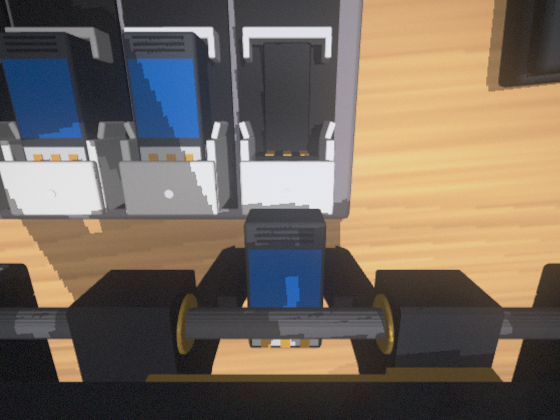

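```bash
python3 -m inch '[{"dx":1,"dy":0,"dz":5,"twist":0},{"dx":0,"dy":0,"dz":5,"twist":0},{"dx":0,"dy":0,"dz":2,"twist":0},{"dx":0,"dy":0,"dz":1.5,"twist":0},{"dx":0,"dy":0,"dz":1.5,"twist":0},{"dx":0,"dy":0,"dz":1.5,"twist":0},{"dx":0,"dy":0,"dz":0,"twist":0}]'
python3 chg.py
python3 -m inch '[{"dx":0,"dy":0,"dz":1.5,"twist":0},{"dx":0,"dy":0,"dz":1.5,"twist":0},{"dx":0,"dy":0,"dz":0.5,"twist":0},{"dx":0,"dy":0,"dz":0,"twist":0}]'
python3 chg.py
python3 snap.py w20;python3 - <<'E'
import cv2
im=cv2.imread('pics/w20.png')
cv2.imwrite('pics/w20p.png',cv2.resize(im[200:360,205:365],None,fx=3.7,fy=3.7,interpolation=cv2.INTER_CUBIC))
E
```

```text
t: 19.7
ee_pos: [0.6801, 0.2364, 0.0635]
ee_rot: [3.137, -0.001, 1.488]
contact_force: [1.2, -1.5, 6.1]
grip_width: 0.0381
charger xy mm [84.1 99.6] z 63.5 rpy [ 1.7976e+02 -3.0000e-02  8.5250e+01] F [ 1.4 -1.4] 6.1 t 19.7 w 38.1
t: 20.03
ee_pos: [0.6809, 0.2363, 0.0606]
ee_rot: [3.136, -0.001, 1.488]
contact_force: [2.7, -0.2, 6.0]
grip_width: 0.0379
charger xy mm [84.9 99.6] z 60.6 rpy [ 1.7965e+02 -5.0000e-02  8.5240e+01] F [2.7 0. ] 6.0 t 20.0333 w 37.9
20.0333 [0.6809 0.2363 0.0606] [ 1.7965e+02 -5.0000e-02  8.5240e+01] 0.0379 [ 2.7 -0.2  6. ]
```

View pics/w20p.png

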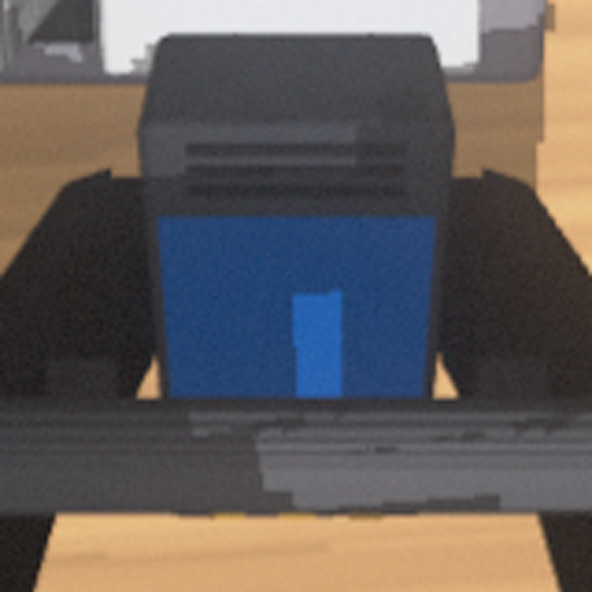

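Tilt is partway there: the blue edge is at 215, against 240 in the first run. A little more pressing is needed.

```bash
python3 -m inch '[{"dx":0,"dy":0,"dz":1.5,"twist":0},{"dx":0,"dy":0,"dz":1.5,"twist":0},{"dx":0,"dy":0,"dz":0.5,"twist":0},{"dx":0,"dy":0,"dz":0,"twist":0}]'
python3 chg.py
python3 snap.py w21;python3 - <<'E'
import cv2
im=cv2.imread('pics/w21.png')
cv2.imwrite('pics/w21p.png',cv2.resize(im[200:360,205:365],None,fx=3.7,fy=3.7,interpolation=cv2.INTER_CUBIC))
E
```

```text
t: 20.42
ee_pos: [0.6814, 0.2363, 0.0573]
ee_rot: [3.135, -0.001, 1.488]
contact_force: [4.0, -1.1, 5.8]
grip_width: 0.0379
charger xy mm [85.4 99.6] z 57.3 rpy [ 1.796e+02 -6.000e-02  8.524e+01] F [ 4.1 -0.8] 5.8 t 20.4167 w 37.9
20.4167 [0.6814 0.2363 0.0573] [ 1.796e+02 -6.000e-02  8.524e+01] 0.0379 [ 4.  -1.1  5.8]
```

View pics/w21p.png

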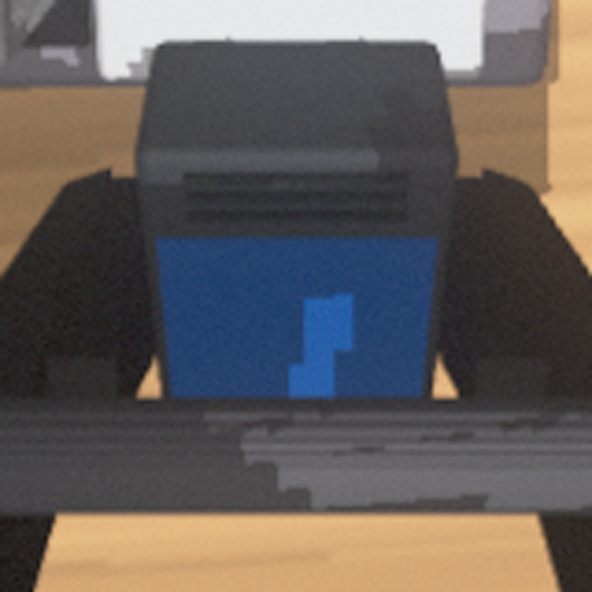

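```bash
python3 -m inch '[{"dx":0,"dy":0,"dz":-15,"twist":0},{"dx":0,"dy":0,"dz":-30,"twist":0},{"dx":-0.5,"dy":-30,"dz":0,"twist":-0.1},{"dx":0,"dy":-35,"dz":0,"twist":0},{"dx":0,"dy":-35,"dz":0,"twist":0},{"dx":0,"dy":-4,"dz":0,"twist":0},{"dx":0,"dy":0,"dz":0,"twist":0},{"dx":0,"dy":0,"dz":0,"twist":0}]'
python3 chg.py;python3 snap.py w22
```

```text
t: 21.13
ee_pos: [0.5754, 0.2447, 0.1003]
ee_rot: [3.14, -0.0, 1.49]
contact_force: [0.4, -0.0, -1.2]
grip_width: 0.0379
charger xy mm [-21.   99.4] z 100.3 rpy [ 1.7989e+02 -3.0000e-02  8.5380e+01] F [0.4 0. ] -1.2 t 21.1333 w 37.9
21.1333 [0.5754 0.2447 0.1003] [ 1.7989e+02 -3.0000e-02  8.5380e+01] 0.0379 [ 0.4 -0.  -1.2]
```

View pics/w22.png

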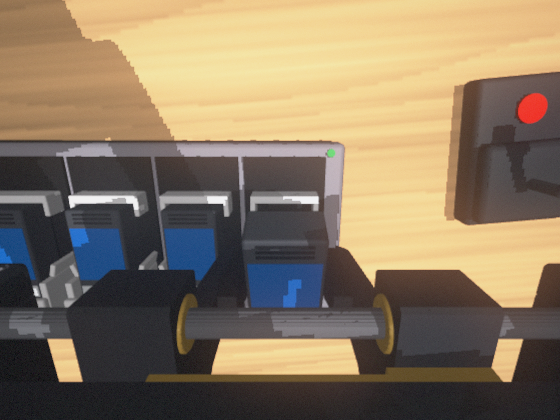

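```bash
python3 -m inch '[{"dx":0,"dy":3,"dz":20,"twist":0},{"dx":0,"dy":0,"dz":20,"twist":0},{"dx":0,"dy":0,"dz":9,"twist":0},{"dx":0,"dy":0,"dz":0,"twist":0},{"dx":0,"dy":0,"dz":0,"twist":0}]'
python3 chg.py
python3 -m inch '[{"dx":0,"dy":2,"dz":3,"twist":0},{"dx":0,"dy":2,"dz":1,"twist":0},{"dx":0,"dy":0,"dz":1,"twist":0},{"dx":0,"dy":0,"dz":0,"twist":0}]'
python3 chg.py
```

```text
t: 21.6
ee_pos: [0.578, 0.2439, 0.0499]
ee_rot: [-3.141, 0.0, 1.489]
contact_force: [-0.4, -1.0, -0.7]
grip_width: 0.038
charger xy mm [-18.2  98.8] z 49.9 rpy [-1.7995e+02  2.0000e-02  8.5310e+01] F [-0.3 -1. ] -0.7 t 21.6 w 38.0
t: 21.93
ee_pos: [0.5819, 0.2439, 0.0457]
ee_rot: [3.141, -0.0, 1.49]
contact_force: [0.2, -0.4, -1.1]
grip_width: 0.0378
charger xy mm [-14.3  99.1] z 45.7 rpy [ 1.7995e+02 -1.0000e-02  8.5340e+01] F [ 0.3 -0.4] -1.1 t 21.9333 w 37.8
```

```bash
python3 -m inch '[{"dx":0,"dy":0,"dz":1,"twist":0},{"dx":0,"dy":0,"dz":1,"twist":0},{"dx":0,"dy":0,"dz":0,"twist":0}]'
python3 chg.py;python3 snap.py w23
python3 -m inch '[{"dx":0,"dy":2,"dz":0,"twist":0},{"dx":0,"dy":2,"dz":0,"twist":0},{"dx":0,"dy":2,"dz":0,"twist":0},{"dx":0,"dy":0,"dz":0,"twist":0}]'
python3 chg.py
```

```text
t: 22.18
ee_pos: [0.5818, 0.2439, 0.0434]
ee_rot: [3.141, -0.0, 1.49]
contact_force: [-0.1, -0.5, -1.1]
grip_width: 0.0377
charger xy mm [-14.5  99.1] z 43.4 rpy [ 1.7996e+02 -1.0000e-02  8.5350e+01] F [-0.  -0.5] -1.1 t 22.1833 w 37.7
22.1833 [0.5818 0.2439 0.0434] [ 1.7996e+02 -1.0000e-02  8.5350e+01] 0.0377 [-0.1 -0.5 -1.1]
t: 22.57
ee_pos: [0.5873, 0.2434, 0.0433]
ee_rot: [-3.141, 0.0, 1.49]
contact_force: [-4.7, -0.1, 4.0]
grip_width: 0.0374
charger xy mm [-9.  99.1] z 43.3 rpy [-179.94    0.     85.35] F [-4.7 -0.5] 4.0 t 22.5667 w 37.4
```

View pics/w23.png

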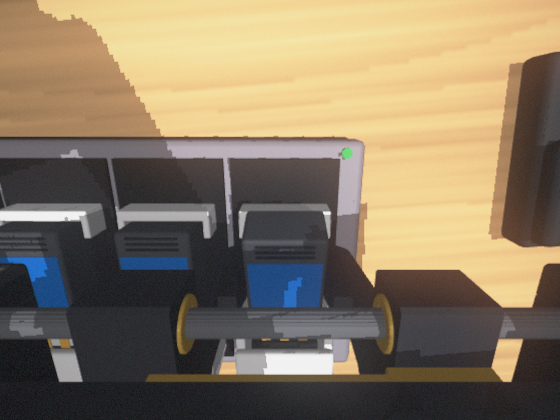

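```bash
python3 -m inch '[{"dx":0,"dy":2,"dz":-0.5,"twist":0},{"dx":0,"dy":2,"dz":0,"twist":0},{"dx":0,"dy":1.5,"dz":0,"twist":0},{"dx":0,"dy":0,"dz":0,"twist":0},{"dx":0,"dy":0,"dz":0,"twist":0}]'
python3 chg.py;python3 snap.py w24;python3 - <<'E'
import cv2
im=cv2.imread('pics/w24.png')
cv2.imwrite('pics/w24p.png',cv2.resize(im[150:370,185:385],None,fx=2.7,fy=2.7,interpolation=cv2.INTER_CUBIC))
E
```

```text
t: 22.98
ee_pos: [0.5922, 0.243, 0.0434]
ee_rot: [-3.14, 0.0, 1.49]
contact_force: [-4.9, -0.1, 3.0]
grip_width: 0.0377
charger xy mm [-4.1 99.1] z 43.4 rpy [-1.799e+02  1.000e-02  8.535e+01] F [-4.9 -0.4] 3.0 t 22.9833 w 37.7
22.9833 [0.5922 0.243  0.0434] [-1.799e+02  1.000e-02  8.535e+01] 0.0377 [-4.9 -0.1  3. ]
```

View pics/w24p.png

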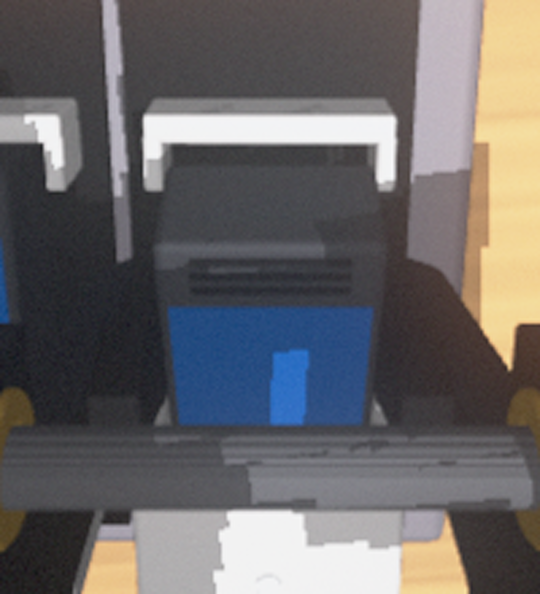

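Near-identical to the first run. The heel edge is at about (270,168), ahead of the sill's inner edge at row 143. Now I'll lower the heel.

```bash
python3 -m inch '[{"dx":0,"dy":1,"dz":0,"twist":0},{"dx":0,"dy":0,"dz":1.5,"twist":0},{"dx":0,"dy":0,"dz":1.5,"twist":0},{"dx":0,"dy":0,"dz":1.5,"twist":0},{"dx":0,"dy":0,"dz":0,"twist":0}]'
python3 chg.py
python3 -m inch '[{"dx":0,"dy":0,"dz":1.5,"twist":0},{"dx":0,"dy":0,"dz":1.5,"twist":0},{"dx":0,"dy":0,"dz":1,"twist":0},{"dx":0,"dy":0,"dz":0,"twist":0}]'
python3 chg.py;python3 snap.py w25;python3 - <<'E'
import cv2
im=cv2.imread('pics/w25.png')
cv2.imwrite('pics/w25p.png',cv2.resize(im[150:370,185:385],None,fx=2.7,fy=2.7,interpolation=cv2.INTER_CUBIC))
E
```

```text
t: 23.45
ee_pos: [0.5921, 0.2431, 0.0388]
ee_rot: [-3.138, 0.0, 1.49]
contact_force: [-7.4, 0.5, 6.0]
grip_width: 0.0376
charger xy mm [-4.1 99.2] z 38.8 rpy [-1.7978e+02  3.0000e-02  8.5360e+01] F [-7.4 -0.1] 6.0 t 23.45 w 37.6
t: 23.78
ee_pos: [0.5922, 0.2431, 0.0355]
ee_rot: [-3.138, 0.001, 1.49]
contact_force: [-10.7, 0.6, 10.3]
grip_width: 0.038
charger xy mm [-4.  99.2] z 35.5 rpy [-1.7978e+02  3.0000e-02  8.5370e+01] F [-10.7  -0.2] 10.3 t 23.7833 w 38.0
23.7833 [0.5922 0.2431 0.0355] [-1.7978e+02  3.0000e-02  8.5370e+01] 0.038 [-10.7   0.6  10.3]
```

View pics/w25p.png

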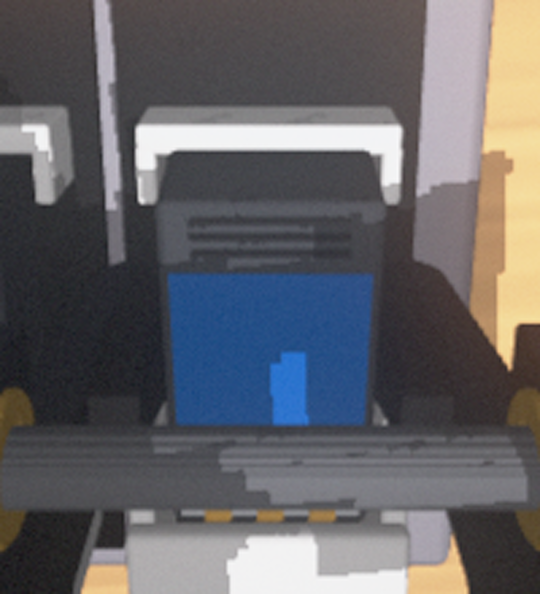

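```bash
python3 -m inch '[{"dx":0,"dy":1,"dz":0,"twist":0},{"dx":0,"dy":0,"dz":1,"twist":0},{"dx":0,"dy":0,"dz":1,"twist":0},{"dx":0,"dy":0,"dz":0,"twist":0}]'
python3 chg.py
python3 -m inch '[{"dx":0,"dy":0,"dz":1,"twist":0},{"dx":0,"dy":0,"dz":1,"twist":0},{"dx":0,"dy":0,"dz":0,"twist":0}]'
python3 chg.py;python3 snap.py w26;python3 - <<'E'
import cv2
im=cv2.imread('pics/w26.png')
cv2.imwrite('pics/w26p.png',cv2.resize(im[150:370,185:385],None,fx=2.7,fy=2.7,interpolation=cv2.INTER_CUBIC))
E
```

```text
t: 24.17
ee_pos: [0.5937, 0.243, 0.0352]
ee_rot: [-3.138, 0.001, 1.49]
contact_force: [-14.7, -0.7, 20.1]
grip_width: 0.0378
charger xy mm [-2.6 99.3] z 35.2 rpy [-1.7982e+02  4.0000e-02  8.5380e+01] F [-14.5  -1.9] 20.1 t 24.1667 w 37.8
t: 24.42
ee_pos: [0.5946, 0.243, 0.0341]
ee_rot: [-3.141, 0.0, 1.49]
contact_force: [-13.8, -2.1, 23.8]
grip_width: 0.038
charger xy mm [-1.6 99.3] z 34.1 rpy [-1.7994e+02  3.0000e-02  8.5370e+01] F [-13.6  -3.2] 23.8 t 24.4167 w 38.0
24.4167 [0.5946 0.243  0.0341] [-1.7994e+02  3.0000e-02  8.5370e+01] 0.038 [-13.8  -2.1  23.8]
```

View pics/w26p.png

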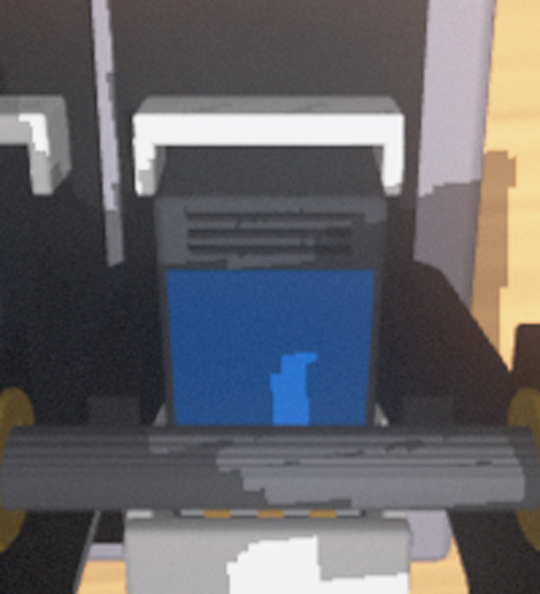

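Run:
```python
from h import *
import pickle
C=np.array([.5882,.1439]);a=np.radians(-4.64);R=np.array([[np.cos(a),-np.sin(a)],[np.sin(a),np.cos(a)]])
for n,r in [('w13',225),('w14',218.5),('w26',222)]:
    KE=pickle.load(open(f'pics/{n}.pkl','rb'))
    for z in (.052,.056,.060): print(n,z,(R.T@(p2w(KE,(285,r),z)[0,:2]-C)*1e3).round(1), 'blue',(R.T@(p2w(KE,(285,r+28),z)[0,:2]-C)*1e3).round(1))
    print('sill in',w2p(KE,np.r_[C+R@np.array([-.036,.099 if n=='w26' else -.033]),.036]))
```

```text
w13 0.052 [-31.7 -32.3] blue [-17.7 -32.3]
w13 0.056 [-33.2 -32.3] blue [-19.6 -32.3]
w13 0.06 [-34.6 -32.3] blue [-21.5 -32.3]
sill in [[283.67178819 206.07292435]]
w14 0.052 [-36.3 -32.3] blue [-22.8 -32.3]
w14 0.056 [-37.6 -32.3] blue [-24.6 -32.3]
w14 0.06 [-39.  -32.3] blue [-26.4 -32.3]
sill in [[283.64551671 208.49339278]]
w26 0.052 [-31.7  99.5] blue [-17.9  99.5]
w26 0.056 [-33.1  99.5] blue [-19.7  99.5]
w26 0.06 [-34.6  99.5] blue [-21.6  99.5]
sill in [[283.99304295 203.14083997]]
```

```bash
python3 -m inch '[{"dx":0,"dy":0,"dz":-0.5,"twist":0},{"dx":0,"dy":0,"dz":0,"twist":0},{"dx":0,"dy":0,"dz":0,"twist":0},{"dx":0,"dy":0,"dz":0,"twist":0}]' 46 20
python3 chg.py; python3 snap.py w27;python3 - <<'E'
import cv2
im=cv2.imread('pics/w27.png')
cv2.imwrite('pics/w27p.png',cv2.resize(im[150:370,185:385],None,fx=2.7,fy=2.7,interpolation=cv2.INTER_CUBIC))
E
```

```text
t: 24.8
ee_pos: [0.5952, 0.2425, 0.0314]
ee_rot: [3.141, 0.0, 1.489]
contact_force: [1.3, 0.7, -0.1]
grip_width: 0.0462
charger xy mm [-1.  98.9] z 31.4 rpy [179.98   0.    85.33] F [1.3 0.8] -0.1 t 24.8 w 46.2
24.8 [0.5952 0.2425 0.0314] [179.98   0.    85.33] 0.0462 [ 1.3  0.7 -0.1]
```

View pics/w27p.png

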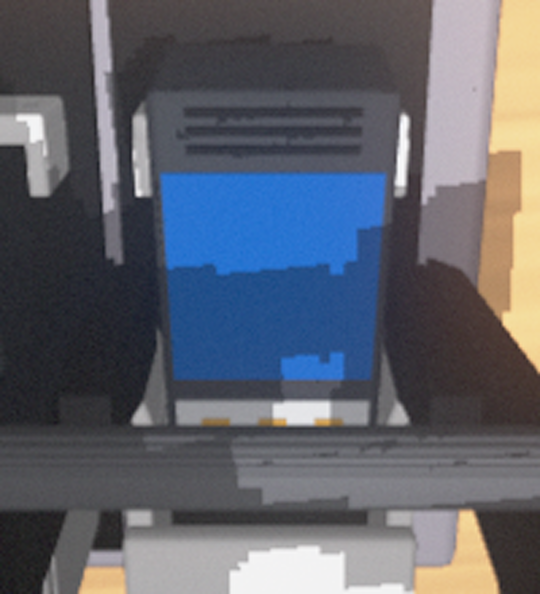

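```bash
python3 -m inch '[{"dx":0,"dy":0,"dz":-20,"twist":0},{"dx":0,"dy":0,"dz":-30,"twist":0},{"dx":0,"dy":0,"dz":-20,"twist":0},{"dx":0,"dy":0,"dz":0,"twist":0},{"dx":0,"dy":0,"dz":0,"twist":0}]' 46 20
python3 chg.py; python3 snap.py w28;python3 snap.py s28 side;python3 - <<'E'
import cv2
im=cv2.imread('pics/w28.png')
cv2.imwrite('pics/w28p.png',cv2.resize(im[130:350,185:385],None,fx=2.7,fy=2.7,interpolation=cv2.INTER_CUBIC))
im=cv2.imread('pics/s28.png')
cv2.imwrite('pics/s28p.png',cv2.resize(im[130:240,230:370],None,fx=5,fy=5,interpolation=cv2.INTER_CUBIC))
E
```

```text
t: 25.27
ee_pos: [0.5961, 0.2429, 0.1029]
ee_rot: [3.139, -0.001, 1.489]
contact_force: [0.3, 0.1, -1.2]
grip_width: 0.0462
charger xy mm [-0.1 99.3] z 102.9 rpy [ 1.7983e+02 -5.0000e-02  8.5340e+01] F [0.3 0.1] -1.2 t 25.2667 w 46.2
25.2667 [0.5961 0.2429 0.1029] [ 1.7983e+02 -5.0000e-02  8.5340e+01] 0.0462 [ 0.3  0.1 -1.2]
25.3167 [0.5949 0.2426 0.1013] [-180.      0.     85.34] 0.0458 [ 0.1  0.3 -0.1]
```

View pics/w28p.png

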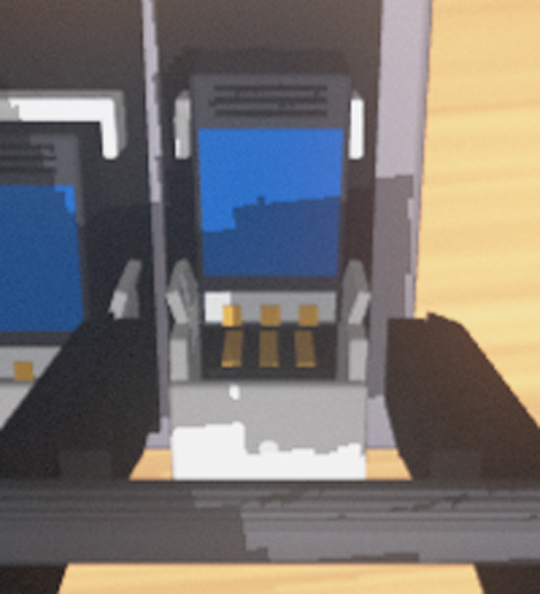

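View pics/s28p.png

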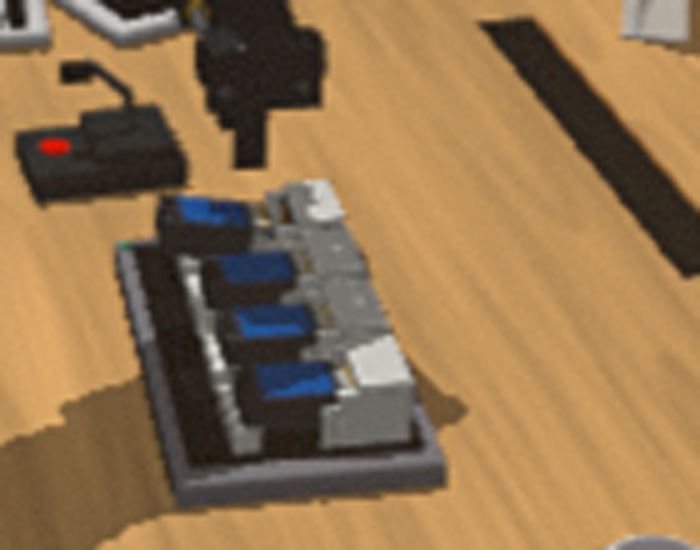

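```bash
cat > pk.py <<'E'
from tilt import *
import pickle
C=np.array([.5882,.1439]);a=np.radians(-4.64);R=np.array([[np.cos(a),-np.sin(a)],[np.sin(a),np.cos(a)]])
HB,HT,BL,BE,NT=(-.035,0),(-.035,.024),(-.022,.024),(.021,.024),(.035,.024)
def fitc(name,y,pts,v,free=True):
    KE=pickle.load(open(f'pics/{name}.pkl','rb'))
    def f(q):
        x,z,t=q;o=[]
        for (px,pz) in pts:
            X=x+px*np.cos(t)+pz*np.sin(t);Z=z-px*np.sin(t)+pz*np.cos(t)
            o.append(w2p(KE,np.r_[C+R@np.array([X,y]),Z])[0,1])
        return np.array(o)-v
    r=least_squares(f,[-.01,.04,.1],x_scale=[.01,.01,.1]);x,z,t=r.x
    print('x,z',(r.x[:2]*1e3).round(1),'tilt',np.degrees(t).round(1),r.fun.round(1),'noseB',((x+.035*np.cos(t))*1e3).round(1),((z-.035*np.sin(t))*1e3).round(1),'heelB',((x-.035*np.cos(t))*1e3).round(1),((z+.035*np.sin(t))*1e3).round(1))
E
python3 - <<'E'
from pk import *
f=lambda *Y:np.array([130+(y+.5)/2.7-.5 for y in Y])
fitc('w28',.099,[HB,HT,BL,BE,NT],f(50,80,128,275,323))
fitc('w28',.099,[HT,BL,BE,NT],f(80,128,275,323))
E
```

```text
x,z [-19.3  23.9] tilt 9.9 [ 0.2 -0.6  0.4  1.  -0.9] noseB 15.2 18.0 heelB -53.8 29.9
x,z [-6.4  2.5] tilt -8.4 [ 0.2 -0.3  0.3 -0.2] noseB 28.2 7.6 heelB -41.0 -2.7
```

Run:
```python
from pk import *
KE=pickle.load(open('pics/w28.pkl','rb'))
for n,Y,z in [('NT',323,.0518),('BE',275,.0537),('BL',128,.0594),('HT',80,.061),('hoodfront',382,.061),('sillcheek end',155,.036)]:
    print(n,(R.T@(p2w(KE,(285,130+(Y+.5)/2.7-.5),z)[0,:2]-C)*1e3).round(1))
```

```text
NT [15.3 99.6]
BE [ 0.9 99.6]
BL [-38.7  99.6]
HT [-50.3  99.6]
hoodfront [27.7 99.6]
sillcheek end [-26.7  99.6]
```

```bash
python3 -m inch '[{"dx":0,"dy":-26,"dz":0,"twist":0},{"dx":0,"dy":0,"dz":20,"twist":0},{"dx":0,"dy":0,"dz":20,"twist":0},{"dx":0,"dy":0,"dz":14,"twist":0},{"dx":0,"dy":0,"dz":4,"twist":0},{"dx":0,"dy":0,"dz":0,"twist":0},{"dx":0,"dy":0,"dz":0,"twist":0}]' 46 28
python3 chg.py; python3 snap.py w29
```

```text
t: 25.95
ee_pos: [0.5691, 0.2447, 0.0434]
ee_rot: [-3.141, 0.0, 1.489]
contact_force: [-0.0, -0.0, 0.6]
grip_width: 0.0458
charger xy mm [-27.2  98.9] z 43.4 rpy [-1.7996e+02  2.0000e-02  8.5330e+01] F [-0. -0.] 0.6 t 25.95 w 45.8
25.95 [0.5691 0.2447 0.0434] [-1.7996e+02  2.0000e-02  8.5330e+01] 0.0458 [-0.  -0.   0.6]
```

View pics/w29.png

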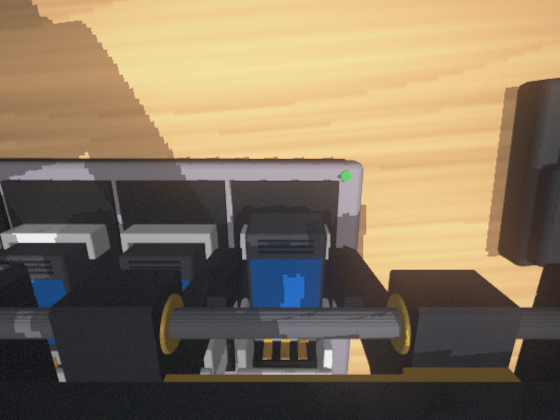

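```bash
python3 -m inch '[{"dx":0,"dy":0,"dz":4,"twist":0},{"dx":0,"dy":0,"dz":0,"twist":0}]' 46 28
python3 -m inch '[{"dx":0,"dy":0,"dz":0,"twist":0},{"dx":0,"dy":0,"dz":0,"twist":0},{"dx":0,"dy":0,"dz":0,"twist":0},{"dx":0,"dy":0,"dz":0,"twist":0}]' 0 28
python3 chg.py; python3 snap.py w30;python3 - <<'E'
import cv2
im=cv2.imread('pics/w30.png')
cv2.imwrite('pics/w30p.png',cv2.resize(im[150:370,185:385],None,fx=2.7,fy=2.7,interpolation=cv2.INTER_CUBIC))
E
```

```text
t: 26.17
ee_pos: [0.5695, 0.2449, 0.0401]
ee_rot: [3.141, -0.0, 1.489]
contact_force: [-1.0, 0.1, 0.1]
grip_width: 0.0457
t: 26.5
ee_pos: [0.5693, 0.2449, 0.0401]
ee_rot: [3.141, -0.0, 1.49]
contact_force: [0.8, 0.8, 1.0]
grip_width: 0.0374
charger xy mm [-27.   99.1] z 40.1 rpy [ 1.7996e+02 -1.0000e-02  8.5340e+01] F [0.7 0.8] 1.0 t 26.5 w 37.4
26.5 [0.5693 0.2449 0.0401] [ 1.7996e+02 -1.0000e-02  8.5340e+01] 0.0374 [0.8 0.8 1. ]
```

View pics/w30p.png

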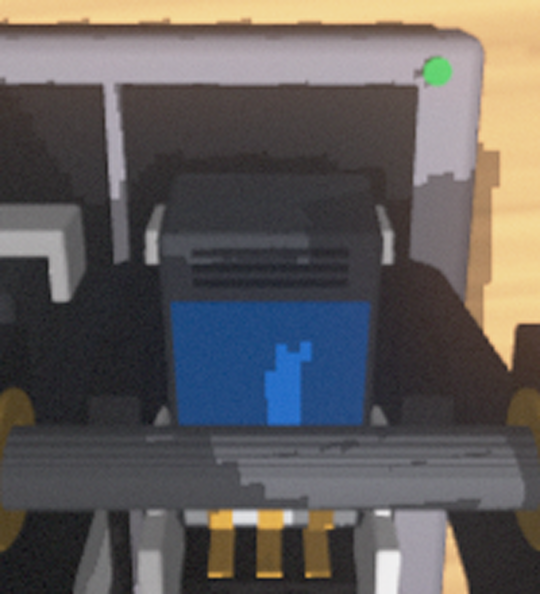

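```bash
python3 - <<'E'
from tilt import *
HB,HT,BL=(-.035,0),(-.035,.024),(-.022,.024)
solve([214.5,237,262],[HB,HT,BL])
E
python3 -m inch '[{"dx":0,"dy":0,"dz":-1,"twist":0},{"dx":0,"dy":3,"dz":0,"twist":0},{"dx":0,"dy":3,"dz":0,"twist":0},{"dx":0,"dy":3,"dz":0,"twist":0},{"dx":0,"dy":0,"dz":0,"twist":0}]'
python3 chg.py
python3 -m inch '[{"dx":0,"dy":3,"dz":0,"twist":0},{"dx":0,"dy":2,"dz":0,"twist":0},{"dx":0,"dy":2,"dz":0,"twist":0},{"dx":0,"dy":0,"dz":0,"twist":0}]'
python3 chg.py; python3 snap.py w31
```

```text
[7.2 4.6] 6.2 [-0. -0. -0.]
t: 26.97
ee_pos: [0.5788, 0.2439, 0.0407]
ee_rot: [3.141, -0.0, 1.489]
contact_force: [-0.9, 0.6, 0.0]
grip_width: 0.0377
charger xy mm [-17.5  99. ] z 40.7 rpy [179.97  -0.    85.33] F [-0.9  0.5] 0.0 t 26.9667 w 37.7
t: 27.3
ee_pos: [0.5846, 0.2435, 0.0404]
ee_rot: [-3.14, 0.0, 1.489]
contact_force: [-4.1, 0.3, 0.1]
grip_width: 0.0379
charger xy mm [-11.6  98.9] z 40.4 rpy [-1.7992e+02  2.0000e-02  8.5340e+01] F [-4.1 -0. ] 0.1 t 27.3 w 37.9
27.3 [0.5846 0.2435 0.0404] [-1.7992e+02  2.0000e-02  8.5340e+01] 0.0379 [-4.1  0.3  0.1]
```

View pics/w31.png

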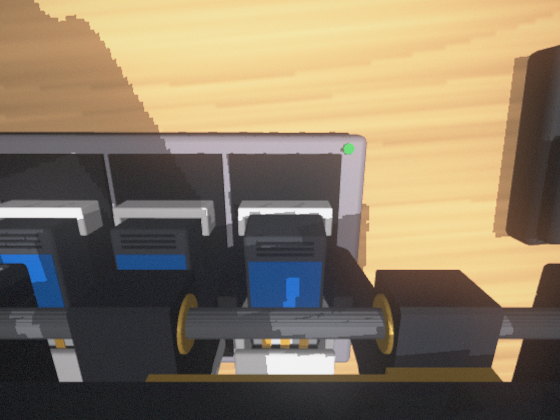

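```bash
python3 -m inch '[{"dx":0,"dy":1.5,"dz":0,"twist":0},{"dx":0,"dy":1.5,"dz":0,"twist":0},{"dx":0,"dy":0,"dz":0,"twist":0}]'
python3 chg.py; python3 snap.py w32;python3 - <<'E'
import cv2
im=cv2.imread('pics/w32.png')
cv2.imwrite('pics/w32p.png',cv2.resize(im[150:370,185:385],None,fx=2.7,fy=2.7,interpolation=cv2.INTER_CUBIC))
E
```

```text
t: 27.6
ee_pos: [0.5877, 0.2432, 0.0404]
ee_rot: [-3.141, 0.0, 1.489]
contact_force: [-4.7, 0.5, 0.2]
grip_width: 0.0377
charger xy mm [-8.6 99. ] z 40.4 rpy [-1.7994e+02  1.0000e-02  8.5340e+01] F [-4.7  0.1] 0.2 t 27.6 w 37.7
27.6 [0.5877 0.2432 0.0404] [-1.7994e+02  1.0000e-02  8.5340e+01] 0.0377 [-4.7  0.5  0.2]
```

View pics/w32p.png

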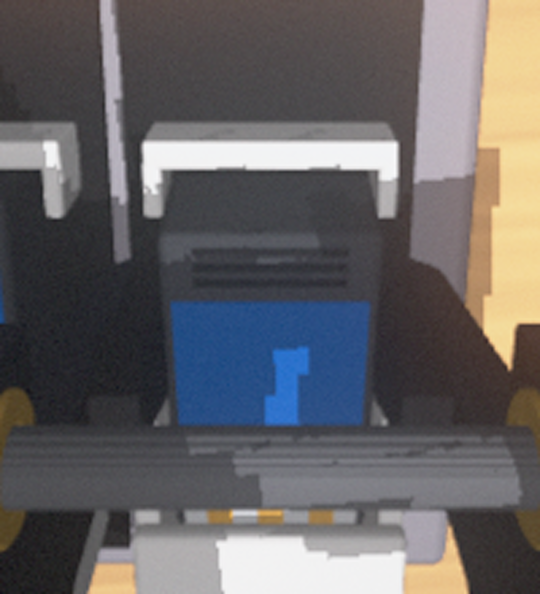

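```bash
python3 -m inch '[{"dx":0,"dy":1.5,"dz":0,"twist":0},{"dx":0,"dy":1.5,"dz":0,"twist":0},{"dx":0,"dy":1.5,"dz":0,"twist":0},{"dx":0,"dy":1.5,"dz":0,"twist":0},{"dx":0,"dy":0,"dz":0,"twist":0}]'
python3 chg.py; python3 snap.py w33;python3 - <<'E'
import cv2
im=cv2.imread('pics/w33.png')
cv2.imwrite('pics/w33p.png',cv2.resize(im[150:370,185:385],None,fx=2.7,fy=2.7,interpolation=cv2.INTER_CUBIC))
E
```

```text
t: 28.07
ee_pos: [0.5934, 0.2428, 0.0404]
ee_rot: [-3.14, 0.0, 1.489]
contact_force: [-6.1, -0.2, 0.8]
grip_width: 0.0381
charger xy mm [-2.8 99. ] z 40.4 rpy [-1.7991e+02  1.0000e-02  8.5340e+01] F [-6.  -0.7] 0.8 t 28.0667 w 38.1
28.0667 [0.5934 0.2428 0.0404] [-1.7991e+02  1.0000e-02  8.5340e+01] 0.0381 [-6.1 -0.2  0.8]
```

View pics/w33p.png

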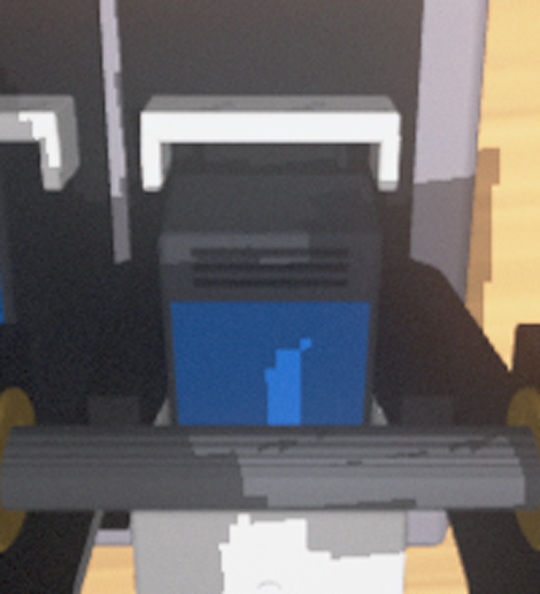

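```bash
python3 -m inch '[{"dx":0,"dy":0,"dz":1.5,"twist":0},{"dx":0,"dy":0,"dz":1.5,"twist":0},{"dx":0,"dy":0,"dz":1,"twist":0},{"dx":0,"dy":0,"dz":0,"twist":0}]'
python3 chg.py
python3 -m inch '[{"dx":0,"dy":0,"dz":1.5,"twist":0},{"dx":0,"dy":0,"dz":1,"twist":0},{"dx":0,"dy":0,"dz":0,"twist":0}]'
python3 chg.py;python3 snap.py w34;python3 - <<'E'
import cv2
im=cv2.imread('pics/w34.png')
cv2.imwrite('pics/w34p.png',cv2.resize(im[150:370,185:385],None,fx=2.7,fy=2.7,interpolation=cv2.INTER_CUBIC))
E
```

```text
t: 28.45
ee_pos: [0.5931, 0.243, 0.0371]
ee_rot: [-3.14, 0.0, 1.49]
contact_force: [-9.3, -0.5, 5.7]
grip_width: 0.0379
charger xy mm [-3.1 99.2] z 37.1 rpy [-1.7989e+02  2.0000e-02  8.5360e+01] F [-9.2 -1.2] 5.7 t 28.45 w 37.9
t: 28.7
ee_pos: [0.5928, 0.243, 0.0345]
ee_rot: [-3.139, 0.0, 1.49]
contact_force: [-9.7, 0.1, 6.1]
grip_width: 0.0377
charger xy mm [-3.5 99.2] z 34.5 rpy [-1.7986e+02  2.0000e-02  8.5360e+01] F [-9.7 -0.7] 6.1 t 28.7 w 37.7
28.7 [0.5928 0.243  0.0345] [-1.7986e+02  2.0000e-02  8.5360e+01] 0.0377 [-9.7  0.1  6.1]
```

View pics/w34p.png

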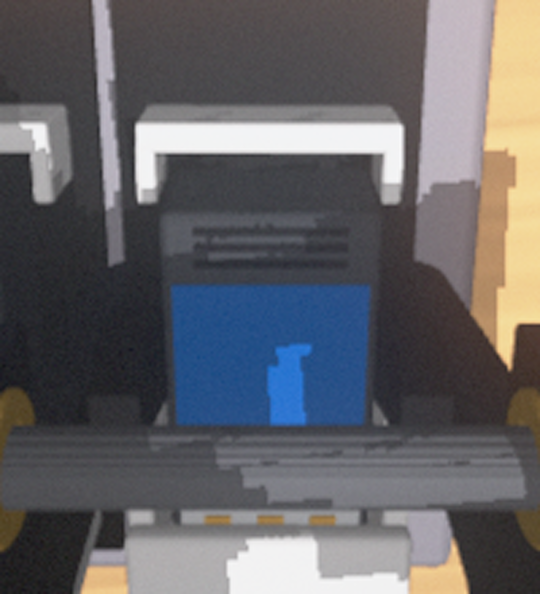

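```bash
python3 -m inch '[{"dx":0,"dy":0.5,"dz":1,"twist":0},{"dx":0,"dy":0,"dz":1,"twist":0},{"dx":0,"dy":0,"dz":0,"twist":0}]'
python3 chg.py
python3 -m inch '[{"dx":0,"dy":0,"dz":1,"twist":0},{"dx":0,"dy":0,"dz":0.5,"twist":0},{"dx":0,"dy":0,"dz":0,"twist":0}]'
python3 chg.py;python3 snap.py w35;python3 - <<'E'
import cv2
im=cv2.imread('pics/w35.png')
cv2.imwrite('pics/w35p.png',cv2.resize(im[150:370,185:385],None,fx=2.7,fy=2.7,interpolation=cv2.INTER_CUBIC))
E
```

```text
t: 29.0
ee_pos: [0.5932, 0.243, 0.0328]
ee_rot: [-3.139, 0.0, 1.49]
contact_force: [-11.9, -0.0, 8.6]
grip_width: 0.0374
charger xy mm [-3.  99.2] z 32.8 rpy [-1.7984e+02  2.0000e-02  8.5360e+01] F [-11.8  -1. ] 8.6 t 29.0 w 37.4
t: 29.25
ee_pos: [0.5932, 0.243, 0.0328]
ee_rot: [-3.139, 0.001, 1.49]
contact_force: [-16.6, -1.9, 18.5]
grip_width: 0.0377
charger xy mm [-3.  99.2] z 32.8 rpy [-1.7983e+02  4.0000e-02  8.5380e+01] F [-16.4  -3.3] 18.5 t 29.25 w 37.7
29.25 [0.5932 0.243  0.0328] [-1.7983e+02  4.0000e-02  8.5380e+01] 0.0377 [-16.6  -1.9  18.5]
```

View pics/w35p.png

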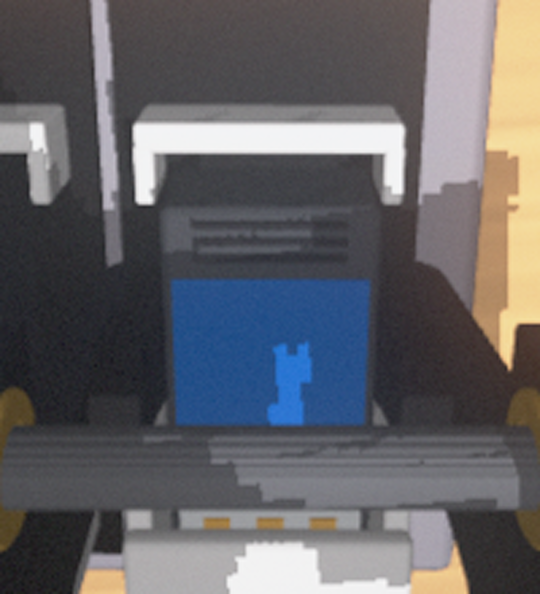

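Run:
```python
import cv2
im=cv2.imread('pics/w17.png')
cv2.imwrite('pics/w17p.png',cv2.resize(im[150:370,185:385],None,fx=2.7,fy=2.7,interpolation=cv2.INTER_CUBIC))
```

```text
(no output)
```

View pics/w17p.png

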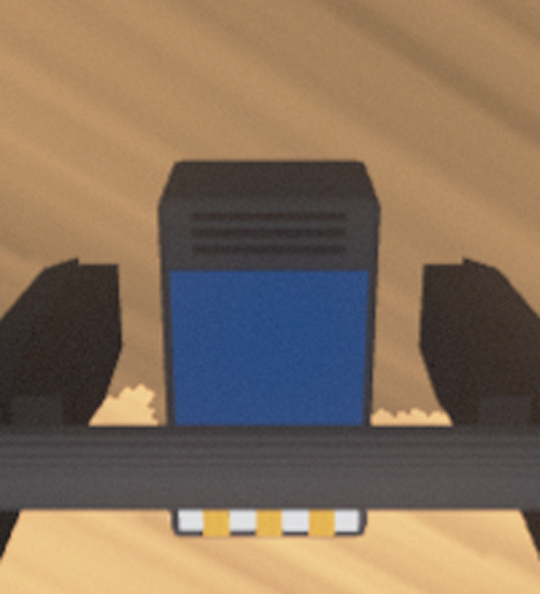

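```bash
python3 snap.py s35 side
python3 - <<'E'
from pk import *
import cv2
z2=lambda Y:150+(Y+.5)/2.7-.5
for n,ht,bl,y in [('w13',203,277,-33),('w14',185,262,-33),('w26',195,270,99),('w25',200,274,99),('w34',212,286,99),('w35',205,280,99)]:
    KE=pickle.load(open(f'pics/{n}.pkl','rb'))
    for t in (0,3,6.6):
        h=70*np.sin(np.radians(t)); zh=(28+h+24)/1e3; zb=(28+h*57/70+24)/1e3
        X=[(R.T@(p2w(KE,(285,z2(v)),z)[0,:2]-C)*1e3)[0].round(1) for v,z in((ht,zh),(bl,zb))]
        print(n,'t',t,'HT',X[0],'BL',X[1],'diff',(X[1]-X[0]).round(1),'heelbottom',(X[0]-24*np.sin(np.radians(t))).round(1))
im=cv2.imread('pics/s35.png')
cv2.imwrite('pics/s35p.png',cv2.resize(im[130:240,230:370],None,fx=5,fy=5,interpolation=cv2.INTER_CUBIC))
E
```

```text
29.3 [0.5932 0.243  0.0328] [-1.7983e+02  4.0000e-02  8.5370e+01] 0.0376 [-17.   -2.1  18.6]
w13 t 0 HT -31.8 BL -18.0 diff 13.8 heelbottom -31.8
w13 t 3 HT -33.1 BL -19.5 diff 13.6 heelbottom -34.4
w13 t 6.6 HT -34.7 BL -21.1 diff 13.6 heelbottom -37.5
w14 t 0 HT -36.4 BL -22.7 diff 13.7 heelbottom -36.4
w14 t 3 HT -37.6 BL -24.0 diff 13.6 heelbottom -38.9
w14 t 6.6 HT -39.1 BL -25.6 diff 13.5 heelbottom -41.9
w26 t 0 HT -31.8 BL -18.0 diff 13.8 heelbottom -31.8
w26 t 3 HT -33.1 BL -19.4 diff 13.7 heelbottom -34.4
w26 t 6.6 HT -34.6 BL -21.1 diff 13.5 heelbottom -37.4
w25 t 0 HT -32.7 BL -19.0 diff 13.7 heelbottom -32.7
w25 t 3 HT -34.0 BL -20.4 diff 13.6 heelbottom -35.3
w25 t 6.6 HT -35.6 BL -22.1 diff 13.5 heelbottom -38.4
w34 t 0 HT -30.4 BL -16.7 diff 13.7 heelbottom -30.4
w34 t 3 HT -31.8 BL -18.1 diff 13.7 heelbottom -33.1
w34 t 6.6 HT -33.5 BL -19.8 diff 13.7 heelbottom -36.3
w35 t 0 HT -31.9 BL -18.2 diff 13.7 heelbottom -31.9
w35 t 3 HT -33.2 BL -19.6 diff 13.6 heelbottom -34.5
w35 t 6.6 HT -34.8 BL -21.3 diff 13.5 heelbottom -37.6
```

View pics/s35p.png

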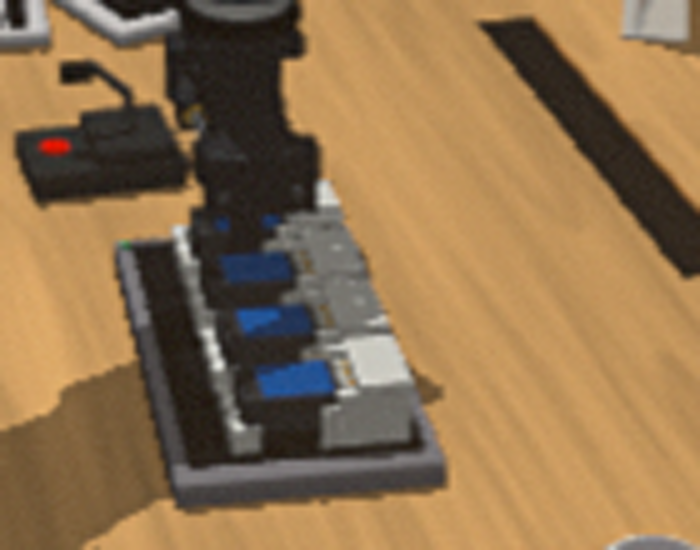

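Run:
```python
from pk import *
import cv2
im=cv2.imread('pics/s35.png')
x0,y0,f=264,165,14
z=cv2.resize(im[y0:y0+42,x0:x0+50],None,fx=f,fy=f,interpolation=cv2.INTER_CUBIC)
KE=cam('side')
def corners(y,x,t):
    t=np.radians(t);o=[]
    for px,py in [(-.022,-.017),(.021,-.017),(.021,.017),(-.022,.017)]:
        X=x+px*np.cos(t)+.024*np.sin(t);Z=.028+(.035-px)*np.sin(t)+.024*np.cos(t)
        o.append(np.r_[C+R@np.array([X,y+py]),Z])
    return (w2p(KE,np.array(o))-[x0,y0]+.5)*f-.5
for args,col in [((-.033,-.001,0),(0,255,0)),((.033,-.001,0),(0,255,0)),((.099,.003,0),(0,255,255)),((.099,-.0025,6.6),(0,0,255))]:
    cv2.polylines(z,[corners(*args).round().astype(int)],True,col,1)
cv2.imwrite('pics/s35z.png',z)
```

View pics/s35z.png

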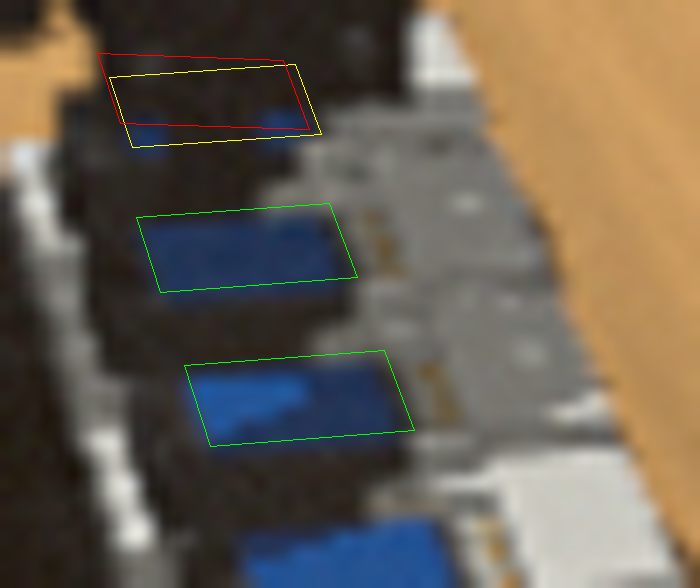

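```bash
python3 -m inch '[{"dx":0,"dy":-1,"dz":0,"twist":0},{"dx":0,"dy":-1,"dz":0,"twist":0},{"dx":0,"dy":-1,"dz":0,"twist":0},{"dx":0,"dy":0,"dz":0,"twist":0}]'
python3 chg.py
python3 -m inch '[{"dx":0,"dy":-1,"dz":0,"twist":0},{"dx":0,"dy":-1,"dz":0,"twist":0},{"dx":0,"dy":0,"dz":0,"twist":0}]'
python3 chg.py;python3 snap.py w36;python3 snap.py s36 side;python3 - <<'E'
import cv2
im=cv2.imread('pics/w36.png')
cv2.imwrite('pics/w36p.png',cv2.resize(im[150:370,185:385],None,fx=2.7,fy=2.7,interpolation=cv2.INTER_CUBIC))
im=cv2.imread('pics/s36.png')
cv2.imwrite('pics/s36z.png',cv2.resize(im[165:207,264:314],None,fx=12,fy=12,interpolation=cv2.INTER_CUBIC))
E
```

```text
t: 29.68
ee_pos: [0.5932, 0.243, 0.0328]
ee_rot: [3.138, -0.0, 1.49]
contact_force: [-4.5, -2.4, 8.5]
grip_width: 0.0375
charger xy mm [-3.  99.2] z 32.8 rpy [ 1.7978e+02 -3.0000e-02  8.5360e+01] F [-4.3 -2.7] 8.5 t 29.6833 w 37.5
t: 29.93
ee_pos: [0.592, 0.2432, 0.0328]
ee_rot: [3.136, -0.001, 1.489]
contact_force: [-1.2, -1.5, 6.5]
grip_width: 0.0378
charger xy mm [-4.3 99.2] z 32.8 rpy [ 1.797e+02 -5.000e-02  8.534e+01] F [-1.  -1.6] 6.5 t 29.9333 w 37.8
29.9333 [0.592  0.2432 0.0328] [ 1.797e+02 -5.000e-02  8.534e+01] 0.0378 [-1.2 -1.5  6.5]
29.9833 [0.592  0.2432 0.0328] [ 1.797e+02 -5.000e-02  8.534e+01] 0.0377 [-1.2 -0.5  6. ]
```

View pics/w36p.png

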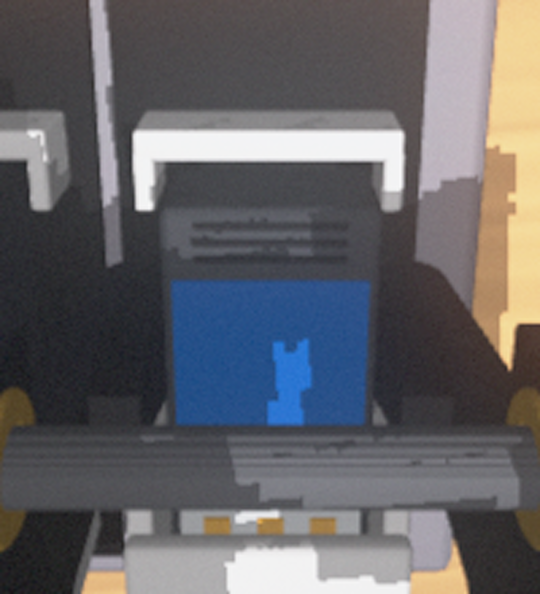

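View pics/s36z.png

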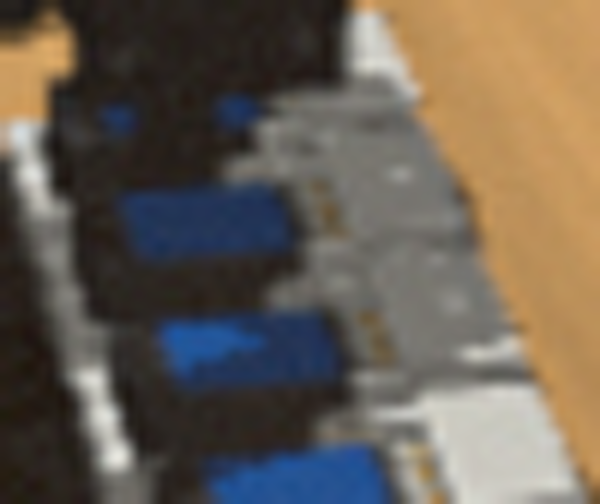

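```bash
python3 -m inch '[{"dx":0,"dy":-1,"dz":0,"twist":0},{"dx":0,"dy":-1,"dz":0,"twist":0},{"dx":0,"dy":0,"dz":0,"twist":0}]'
python3 chg.py
python3 -m inch '[{"dx":0,"dy":-1,"dz":0,"twist":0},{"dx":0,"dy":0,"dz":0,"twist":0}]'
python3 chg.py;python3 snap.py w37;python3 - <<'E'
import cv2
im=cv2.imread('pics/w37.png')
cv2.imwrite('pics/w37p.png',cv2.resize(im[150:370,185:385],None,fx=2.7,fy=2.7,interpolation=cv2.INTER_CUBIC))
E
```

```text
t: 30.28
ee_pos: [0.5902, 0.2433, 0.0328]
ee_rot: [3.136, -0.001, 1.489]
contact_force: [-1.3, -1.4, 5.3]
grip_width: 0.0381
charger xy mm [-6.1 99.3] z 32.8 rpy [ 1.7968e+02 -5.0000e-02  8.5340e+01] F [-1.2 -1.5] 5.3 t 30.2833 w 38.1
t: 30.45
ee_pos: [0.5892, 0.2434, 0.0328]
ee_rot: [3.136, -0.001, 1.489]
contact_force: [-1.0, -0.6, 5.6]
grip_width: 0.0382
charger xy mm [-7.  99.3] z 32.8 rpy [ 1.7967e+02 -5.0000e-02  8.5340e+01] F [-0.9 -0.7] 5.6 t 30.45 w 38.2
30.45 [0.5892 0.2434 0.0328] [ 1.7967e+02 -5.0000e-02  8.5340e+01] 0.0382 [-1.  -0.6  5.6]
```

View pics/w37p.png

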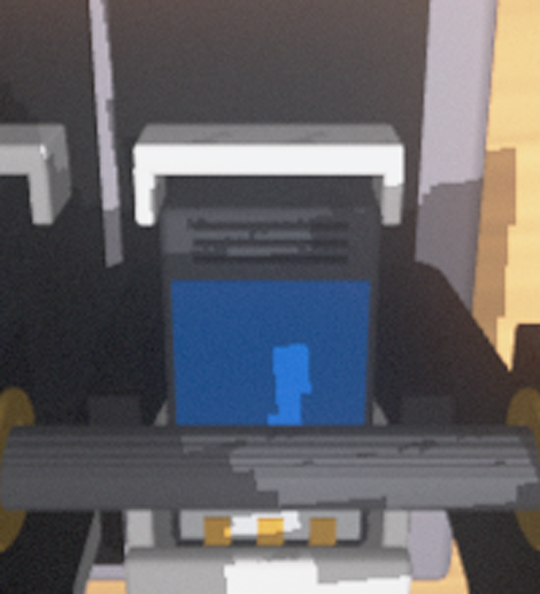

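```bash
python3 -m inch '[{"dx":0,"dy":-1,"dz":0.5,"twist":0},{"dx":0,"dy":0,"dz":0,"twist":0}]'
python3 chg.py
python3 -m inch '[{"dx":0,"dy":0,"dz":0,"twist":0},{"dx":0,"dy":0,"dz":0,"twist":0},{"dx":0,"dy":0,"dz":0,"twist":0},{"dx":0,"dy":0,"dz":0,"twist":0}]' 46
python3 chg.py;python3 snap.py w38;python3 - <<'E'
import cv2
im=cv2.imread('pics/w38.png')
cv2.imwrite('pics/w38p.png',cv2.resize(im[150:370,185:385],None,fx=2.7,fy=2.7,interpolation=cv2.INTER_CUBIC))
E
```

```text
t: 30.67
ee_pos: [0.589, 0.2434, 0.0328]
ee_rot: [3.134, -0.001, 1.489]
contact_force: [-0.3, -2.0, 7.4]
grip_width: 0.0377
charger xy mm [-7.3 99.3] z 32.8 rpy [ 1.7958e+02 -7.0000e-02  8.5330e+01] F [-0.1 -2. ] 7.4 t 30.6667 w 37.7
t: 31.0
ee_pos: [0.5857, 0.2435, 0.0301]
ee_rot: [3.141, -0.0, 1.49]
contact_force: [-0.4, -0.6, -0.5]
grip_width: 0.046
charger xy mm [-10.6  99. ] z 30.1 rpy [179.98  -0.    85.34] F [-0.4 -0.6] -0.5 t 31.0 w 46.0
31.0 [0.5857 0.2435 0.0301] [179.98  -0.    85.34] 0.046 [-0.4 -0.6 -0.5]
```

View pics/w38p.png

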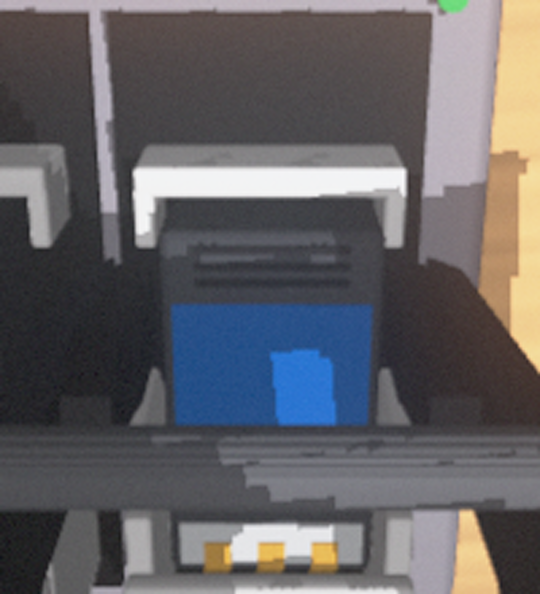

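The pack stayed behind the sill after release. I'll retract and check it.

```bash
python3 -m inch '[{"dx":0,"dy":0,"dz":-15,"twist":0},{"dx":0,"dy":0,"dz":-30,"twist":0},{"dx":-15,"dy":20,"dz":-35,"twist":0},{"dx":-20,"dy":35,"dz":-10,"twist":0},{"dx":-20,"dy":35,"dz":0,"twist":0},{"dx":0,"dy":0,"dz":0,"twist":0},{"dx":0,"dy":0,"dz":0,"twist":0}]'
python3 chg.py;python3 snap.py w39;python3 snap.py s39 side;python3 snap.py t39 top;  python3 - <<'E'
import cv2
im=cv2.imread('pics/w39.png')
cv2.imwrite('pics/w39p.png',cv2.resize(im[0:250,100:560],None,fx=1.73,fy=1.73,interpolation=cv2.INTER_CUBIC))
im=cv2.imread('pics/s39.png')
cv2.imwrite('pics/s39z.png',cv2.resize(im[155:235,250:330],None,fx=7,fy=7,interpolation=cv2.INTER_CUBIC))
E
```

```text
t: 31.63
ee_pos: [0.6719, 0.1802, 0.1204]
ee_rot: [3.14, -0.0, 1.487]
contact_force: [-0.9, 0.4, -0.7]
grip_width: 0.0461
charger xy mm [80.5 42.9] z 120.4 rpy [ 1.799e+02 -1.000e-02  8.518e+01] F [-1.   0.3] -0.7 t 31.6333 w 46.1
31.6333 [0.6719 0.1802 0.1204] [ 1.799e+02 -1.000e-02  8.518e+01] 0.0461 [-0.9  0.4 -0.7]
31.6833 [0.6704 0.1813 0.1196] [-1.7999e+02 -1.0000e-02  8.5260e+01] 0.0457 [-0.6  0.2 -0.1]
31.7333 [0.6695 0.182  0.1191] [-1.7994e+02 -1.0000e-02  8.5330e+01] 0.0461 [0.5 0.6 0.4]
```

View pics/w39p.png

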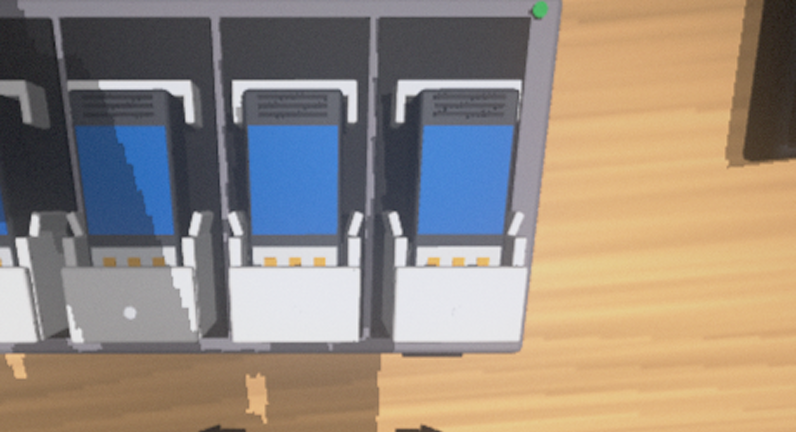

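View pics/s39z.png

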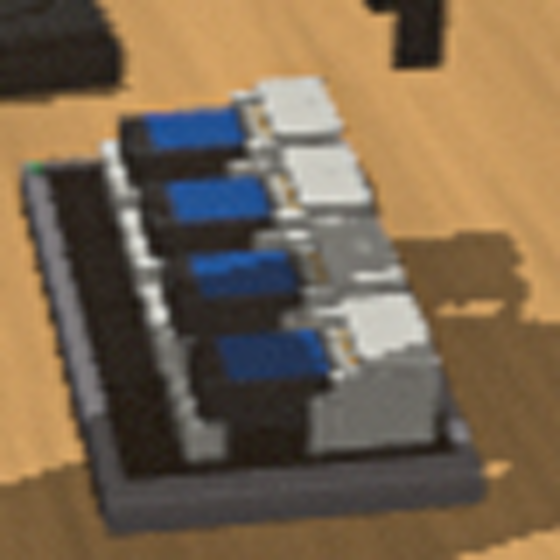

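View pics/t39.png

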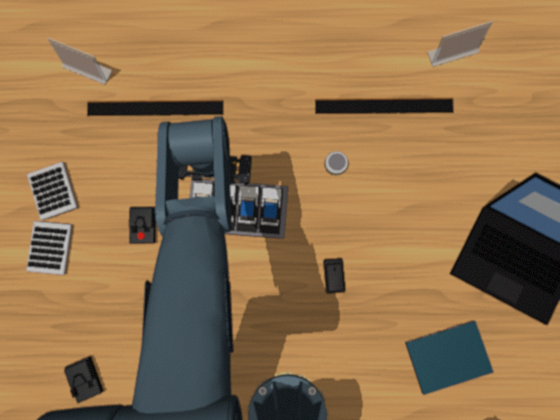

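The three bays in the wrist view match: heel edges at row 90, blue edges at about 125, brass at about 262. The top view shows the speaker, mouse and microphone where they were at the start. The gripper is clear, so I'm handing in.

Run:
```python
from workcell import bot
print(bot.close_job(), bot.get_state()['t'])
```

```text
the job is handed in; nothing more can be done
the job is handed in; nothing more can be done
```

Both loose packs are on charge, one in bay_2 and one in bay_4, and I handed the job in shortly after t = 31.7 s. I gripped each pack by its sides and tilted it nose-down by pressing its heel on the rear edge of a hood. Each then went nose first under its bay's hood against the contact, and I lowered the heel behind the sill.

**The failed try:** Bay_2 worked first time. In bay_4 the pack sprang back onto the sill when I released it. I gripped it again, pushed it further in, lowered it flat, eased the heel back to the sill, and this time it stayed put.

**Last checks:**
- **Packs:** in the last wrist picture, the packs in bays 2, 3 and 4 matched in heel, top and nose position to within about a pixel. The side picture shows all four packs level with each other.
- **Other things:** the speaker, mouse and microphone were at the same pixels in the top view as at the start.
- **Robot:** the gripper was clear of everything. The highest force I read was about 28 N, during the failed bay_4 try.
- **Not measured:** I had no reading of the contact positions, so "fully home" rests on the match with the packs already charging.
- **Disagreement:** tilt estimates from the wrist camera were unreliable by several degrees, so I used the side view to judge whether the bay_4 pack was flat.

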